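# Load a sample tray into the conditioning cabinet

### The arm

A 6-joint arm with a two-finger parallel gripper is mounted at the origin on the work surface. World frame = base frame: x ahead of the robot, y to its left, z up, the work surface at z = 0. Lengths are in m, angles in degrees, forces in N, time in s.
With the tool pointing down it reaches from about 0.35 to 0.875 m from the base axis. Payload 4.2 kg.
Tool frame: the origin (TCP) lies at the very end of the fingers, on their centre line; the grasp point (between the pads) lies r.pinch_z behind it (r.pinch_z is the distance from the TCP to the grasp point, in m); z points along the fingers, y is the direction in which the jaws open and shut (so a half turn about z gives the same grasp; the last joint's range is limited). The gripper opens to 87 mm and grips with 3 to 60 N. Pads are 19 mm wide; open, the fingers measure 117 mm over their backs; the gripper's body (75 mm by 190 mm) begins 51 mm behind the grasp point.
Start: joints at [78.873, 22.042, 0.453, 0, -68.411, -14.817], TCP at [0.273, 0.562, 0.223] pointing down, gripper open.
Joint ranges: [-179.83, 179.83], [-69.29, 118.12], [-61.27, 80.66], [-181.25, 117.63], [-171.15, -9.14], [-177.46, 177.46]. Speed limits (degrees/s): [159.86, 159.86, 180, 180, 180, 180].

### API

Orientations are given as a 3x3 rotation matrix whose columns are the frame's x, y, z axes.
In Python, from station import r gives the robot as it stands.
- The arm moves only by the tool drive_tool, never from a script. Its argument "series" is a list that holds one entry, the list of rows, each a list of 7 numbers: the shift along the world's x, y, z normalised to -1 to 1, where 1 is 150 mm, then the turn, a rotation vector about the world's x, y, z normalised to -1 to 1, where 1 is pi/2 rad, then the closure in counts, from 0 (fully open) to 255 (shut). In form: [[[dx, dy, dz, ax, ay, az, fingers], ...]]. A call has exactly 10 rows; each row is the pose to reach, as a shift and turn from the pose commanded when the call began; what a row does not reach only later rows make up. A row lasts 1/10 s, in which the tool goes at most 50 mm and 8.59 degrees, less where a joint would pass 70% of its speed; a pose out of reach is approached as far as the arm can. A call with a number of a shift or a turn outside -1 to 1 is refused whole. A call with a gripper value outside its range is refused whole. The fingers move at their own pace and stop on an object; the grip force is fixed at half the most. Time passes only in rows, so rows that repeat a pose let the fingers close, or fill a call up. It gives the time, the measured TCP pose, the force and the opening at its end, in the units of the state.
- r.sense(): the state, without advancing time (a new reading comes with each control period).
- r.capture(name): name is "side" or "top"; returns the picture (420x560x3 uint8, red, green, blue); there is no depth.
- r.camera_info(name): a dict with "K" (3x3 intrinsics, pixels), "xyz" and "rotation" of the camera in the world. Camera axes: x right, y down, z forward; pixel columns grow to the right and rows downward; lengths in m; the calibration is good to about 2 mm. A picture is of the moment at which its call begins. camera_info takes no time and is no camera call.
- r.finish_job(): hands the job in, once; it reports no verdict.
Trained networks look in the newest picture that a camera, given by its name, has taken for a name from the list of things; names that differ only in an ending like _2 or _b are one class to them, and where a whole thing is asked for, a point or a joint stands for the part that bears it (a point fixed in the world has none). Each returns a list of dicts, best first, with "confidence" (0 to 1); they miss things now and then, are a little off and sometimes report something else, mostly with a low value. They report only what shows in the picture. A call takes as long as a camera call. They do not tell look-alikes from the thing itself.
- r.silhouettes(camera, query): "pixels" (420x560 bool, what is visible of it) and "rect" ([left, top, right, bottom] in pixels, round what is visible of it).
The state is a dict: "time_s": time; "joints": joint angles; "joint_velocities": joint speeds; "effort": joint torques, N m; "tcp_pos": TCP position; "ee_rot": TCP orientation; "wrist_force": force on the tool from outside, world axes, zero at the start; "moment": the same for the moment, N m; "gripper_width": opening from 0.0 (shut) to 1.0 (fully open).
Only numpy, scipy, OpenCV 4.12 (cv2) and the standard library are available. Lean on these libraries where they do the work, as an engineer would, in place of code of your own. Each camera call takes 0.05 s, during which the arm holds its last target.

### The job

Fold the conditioning cabinet's front door all the way down, set the tray that carries the three specimen discs flat on the chamber floor behind the sill (grip end towards the door, keeping the tray level on the way) and let go of it, then swing the door back up until it is fully shut. Leave the empty tray and the other things on the table where they are.

Things in the scene. Friction and masses are not known exactly. Their poses are not given: they have to be found in the camera images.
- cabinet: In mm: fixed white bench cabinet, 224 wide (y), 236 deep (x), 172 high, sloping front closed by a clear door. Origin: on the table straight below the middle of the door's hinge, at the foot of the front; x points into the chamber, y along the hinge, z up. Plinth up to z = 50. Chamber: y -100 to 100, floor z = 50, ceiling z = 160, back wall x = 148; the opening slopes 25 degrees back.
- chamber_floor (a point): In mm: good place for the tray's origin on the chamber floor: cabinet x = 73, y = 0, z = 50; axes as the cabinet's. The tray may stand up to 7 nearer the door, 18 deeper, 50 to either side. A steel sill, 10 high (top z = 60), runs along the front of the floor from x = 1 to 11; lift the tray over it.
- roof_edge (a point): In mm: middle of the roof's lower front edge: cabinet x = 53, y = 0, z = 160; the roof is 12 thick (clear, aluminium front beam) and runs back from there. It leaves no room for a vertical gripper over a tray in the chamber; a tool tilted about 40 degrees, tips pointing down and into the chamber, keeps the gripper's body in front of the edge.
- door (a joint): Bottom-hinged door's angle, rad: 0 = shut, leaning 0.436 (25 degrees) back over the sloping front; 0.436 = upright; 2.007 = fully down, level towards the robot, on its stop, inner face level with the chamber floor. Starts 0 to 0.3. Stiff hinge: it stays wherever it is left; moving the bar takes about 1 to 6 N.
- door_hinge (a point): In mm: middle of the hinge line, on the door's inner face: cabinet x = 0, y = 0, z = 50. The hinge line runs along the cabinet's y. The door panel is 222 wide, 12 thick, aluminium frame with a clear pane, and ends 134 from the hinge.
- door_handle (a point): In mm: middle of the door's round steel bar, 12 in diameter, along the cabinet's y, on two posts 170 apart standing from the door's free edge. Its axis is 177 from the hinge along the door, 6 outside the inner face's plane; a 37 gap separates it from the panel, so it can be pinched from above at any angle. Shut: z about 213, 41 over the roof's top. Fully down: z = 44.
- tray: In mm: loose tray with three dark discs (26 diameter, 9 high, white spot on each): aluminium plate 110 long (x), 80 wide (y), 6 thick, about 0.16 kg. Origin: centre of underside, z up. At x = -33 stands an upright black grip block, 20 (x) by 16 (y), top 46 above the underside; this grip end (-x) points roughly to the robot. Stands left or right of the cabinet.
- tray_grip (a point): In mm: point in the tray's grip block to grasp across its 16 mm thickness (fingers closing along the tray's y): x = -33, y = 0, 34 above the tray's underside.
- tray_empty: In mm: identical loose tray but without discs; stands on the other side. Not to be moved. Origin and axes as for the tray.
- storage_box: In mm: loose open white plastic box, 120 x 90 x 35 high, left of the cabinet; bystander. Origin: centre of underside.
- jar: In mm: loose amber jar, 60 diameter, 85 high, right of the cabinet; bystander. Origin: centre of underside.
- mug: In mm: loose white mug, 80 diameter, 90 high, far right; bystander. Origin: centre of underside.
- dish: In mm: loose closed glass dish, 90 diameter, 16 high, in front of the robot, a little left; bystander. Origin: centre of underside.
- screwdriver: In mm: loose screwdriver, 160 long, far left; bystander. Origin: centre of underside, x along its length.
Mind the look-alikes: they are no part of the job. What is shaped like the tray but pink or purple is not meant.

How it is judged (in metres and radians):
On the way, in this order (a step that is already met when the one before it is completed fails the run):
1. the door is folded fully down (joint above 1.9 rad) (value of joint door above 1.9 rad), for 0.2 s.
2. the tray with the discs stands flat on the chamber floor behind the sill, let go of, with the door still down (x of tray in the frame of cabinet between 0.058 and 0.098 m and y of tray in the frame of cabinet between -0.065 and 0.065 m and z of tray in the frame of cabinet between 0.045 and 0.0535 m and angle between tray's own z axis and vertical below 0.05 rad and linear speed of tray below 0.02 m/s and x of tray_grip in the frame of cabinet below 0.075 m and angle between the x axis of tray and the x axis of cabinet, either way round below 0.5 rad and contact force between the fingers and tray below 0.1 N and value of joint door above 1.5 rad), for 0.3 s.
At the end, for the whole second after the job is handed in: Tray with the discs at rest on the chamber floor behind the sill (origin 58 to 98 mm behind the hinge line, within 65 mm of the middle, within 3.5 mm of the floor and 0.05 rad of level, length within 0.5 rad of the cabinet's depth, grip towards the door); door shut within 0.06 rad and at rest (x of tray in the frame of cabinet between 0.058 and 0.098 m and y of tray in the frame of cabinet between -0.065 and 0.065 m and z of tray in the frame of cabinet between 0.045 and 0.0535 m and angle between tray's own z axis and vertical below 0.05 rad and linear speed of tray below 0.02 m/s and x of tray_grip in the frame of cabinet below 0.075 m and angle between the x axis of tray and the x axis of cabinet, either way round below 0.5 rad and value of joint door below 0.06 rad and velocity of joint door below 0.05 rad/s); the robot touches nothing.
It fails at once if the tray with the discs is tipped more than 0.5 rad (angle between tray's own z axis and vertical above 0.5 rad).
It fails at once if the empty tray or another loose thing on the table is shifted more than 30 mm (distance of any of tray_empty, storage_box, jar, mug, dish, screwdriver from where it was at the start of the episode above 0.03 m).
It also fails if it takes over 72 s, if anything falls off the work surface, if the arm or the gripper's body presses on something with over 40 N, if the wrist force passes 120 N, or if a joint passes its speed limit or range.

## Working session

There is one attempt and no reset: what is moved stays moved. The work goes in short steps, Python scripts to look and compute and a tool call to move; the robot and the scene stay as the last step left them, time stands still between calls to the robot, and variables do not carry over. Pictures are saved under pics/ and viewed, and the job is handed in when it is done.

Besides the shell and the picture viewer there is one more tool, called after "Call:" by a JSON object that holds its "method" and its "body", one argument or row to a line. drive_tool: Moves the arm, as the interface text tells. Scaled input: -1 to 1 covers 150 mm each way for a shift and pi/2 rad each way for a turn. Its arguments: {"type":"object","properties":{"series":{"type":"array"}},"required":["series"]}

```bash
ls; mkdir -p pics
python3 - <<'E'
from station import r
import cv2
s=r.sense(); print(s); print(r.pinch_z)
for n in("side","top"):
    im=r.capture(n); cv2.imwrite(f"pics/{n}0.png",im[:,:,::-1]); print(n,r.camera_info(n))
E
```

```text
pics
{'time_s': 0.0, 'joints': array([ 7.88734601e+01,  2.20918049e+01,  3.81844878e-01, -2.87182777e-02,
       -6.84121327e+01, -1.48176824e+01]), 'joint_velocities': array([-0.04431925,  0.14634478, -0.09829456,  0.0488083 , -0.02470321,
       -0.07652603]), 'effort': array([ 4.60262220e-05, -3.90664494e+01,  1.87407947e+01,  4.21983361e+00,
        1.10104261e-02, -1.94015411e-04]), 'tcp_pos': array([0.27314688, 0.56149586, 0.22146342]), 'ee_rot': array([[ 8.99139504e-01, -4.37661283e-01, -8.68517930e-04],
       [-4.37662134e-01, -8.99137282e-01, -2.00088215e-03],
       [ 9.47917994e-05,  2.17918960e-03, -9.99997621e-01]]), 'wrist_force': array([ 0.08252811,  0.27381298, -0.00182957]), 'moment': array([-0.03031239, -0.00420835,  0.01156849]), 'gripper_width': 0.9960271311095616}
0.0187
side {'K': array([[461.35170247,   0.        , 280.89296699],
       [  0.        , 461.35170247, 207.21571216],
       [  0.        ,   0.        ,   1.        ]]), 'xyz': array([ 0.09828821, -1.14523394,  0.89328735]), 'rotation': array([[ 0.92746432, -0.19354956,  0.31991952],
       [-0.37381513, -0.49940408,  0.78157393],
       [ 0.00849582, -0.8444727 , -0.53553122]])}
top {'K': array([[454.4552226 ,   0.        , 276.70901308],
       [  0.        , 454.4552226 , 204.00030105],
       [  0.        ,   0.        ,   1.        ]]), 'xyz': array([ 0.28872375, -0.03456857,  1.46025914]), 'rotation': array([[-0.01246147, -0.98449595,  0.17496409],
       [-0.99961445,  0.01660745,  0.02225199],
       [-0.0248127 , -0.17461934, -0.98432333]])}
```

View pics/side0.png

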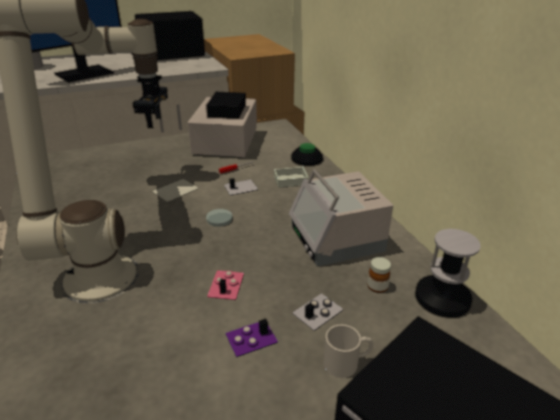

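View pics/top0.png

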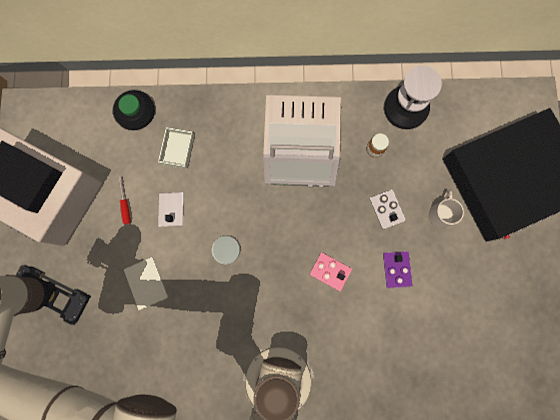

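Run:
```python
from station import r
import cv2,numpy as np
for n in("side","top"):
    for q in ["cabinet","door","door_handle","tray","tray_grip","storage_box","jar","dish"]:
        try: o=r.silhouettes(n,q)
        except Exception as e: print(n,q,e); continue
        for d in o[:4]:
            ys,xs=np.nonzero(d["pixels"]); print(n,q,round(d["confidence"],2),d["rect"],len(xs),xs.mean().round(1),ys.mean().round(1))
            
print(r.sense()["time_s"])
```

```text
side cabinet 0.83 [287.8, 168.8, 394.3, 264.2] 7408 340.1 217.6
side door 0.56 [289.9, 167.9, 338.2, 253.4] 2092 312.7 212.4
side door_handle 0.59 [289.1, 174.0, 338.9, 250.4] 2055 312.3 212.2
side tray 0.85 [223.5, 319.8, 276.7, 359.8] 1100 250.3 337.8
side tray 0.76 [294.2, 296.1, 340.5, 329.0] 994 316.4 312.0
side tray_grip 0.89 [206.7, 269.6, 241.0, 300.0] 817 224.7 285.1
side tray_grip 0.88 [295.7, 293.9, 341.3, 328.6] 979 316.9 311.7
side tray_grip 0.75 [225.3, 323.1, 276.0, 356.3] 1110 250.8 337.9
side storage_box 0.62 [270.0, 166.3, 308.8, 188.5] 565 289.5 176.6
side jar 0.63 [366.9, 257.5, 387.8, 292.7] 673 378.4 275.2
side jar 0.35 [290.0, 168.1, 336.7, 253.4] 2289 312.9 211.4
side dish 0.7 [205.7, 209.5, 232.1, 225.5] 384 218.4 217.9
top cabinet 0.61 [262.7, 95.0, 344.5, 185.8] 6673 301.3 140.8
top cabinet 0.19 [431.1, 193.3, 466.8, 227.0] 827 446.1 212.0
top door 0.56 [260.3, 142.6, 341.2, 184.8] 2531 300.3 167.0
top door_handle 0.71 [262.9, 145.6, 337.0, 186.7] 2495 300.9 166.9
top tray 0.89 [367.8, 191.7, 404.3, 230.7] 872 386.9 209.3
top tray 0.88 [308.6, 256.0, 350.4, 289.5] 856 330.4 272.0
top tray 0.34 [262.3, 145.7, 339.3, 188.2] 2718 300.3 166.5
top tray_grip 0.96 [373.8, 193.0, 405.9, 229.5] 833 386.9 209.6
top tray_grip 0.96 [383.9, 251.3, 415.8, 287.2] 909 397.2 269.8
top tray_grip 0.64 [311.1, 253.7, 349.5, 293.3] 874 330.1 271.5
top storage_box 0.95 [158.7, 129.4, 193.7, 169.1] 1060 176.3 148.5
top jar 0.66 [364.4, 134.0, 388.7, 158.6] 414 377.3 145.5
top dish 0.64 [211.8, 235.2, 237.9, 265.4] 652 225.2 250.0
0.9
```

The side view shows the real (grey, discs) tray at about (317,312), the cabinet at (340,217) and the door bar at about (320,178). In the top view the tray is at (387,209) and the cabinet at (302,141). The pink and purple trays are look-alikes. I'll enlarge the pictures for precise corners.

Run:
```python
import cv2,numpy as np
def crop(n,x0,y0,x1,y1,k,o):
    im=cv2.imread(f"pics/{n}0.png")[y0:y1,x0:x1]; im=cv2.resize(im,None,fx=k,fy=k,interpolation=cv2.INTER_CUBIC)
    for x in range((x0+9)//10*10,x1,10):
        cv2.line(im,((x-x0)*k,0),((x-x0)*k,5 if x%50 else 14),(0,0,255),1)
        if x%20==0: cv2.putText(im,str(x),((x-x0)*k,22),0,.35,(0,0,255),1)
    for y in range((y0+9)//10*10,y1,10):
        cv2.line(im,(0,(y-y0)*k),(5,(y-y0)*k),(0,0,255),1); cv2.putText(im,str(y),(6,(y-y0)*k+4),0,.35,(0,0,255),1)
    print(im.shape); cv2.imwrite(f"pics/{o}.png",im)
crop("side",280,160,400,270,5,"s_cab"); crop("top",255,85,350,195,5,"t_cab")
a=cv2.imread("pics/side0.png")[290:335,285:350]; 
crop("side",285,285,350,335,8,"s_tray"); crop("top",360,180,415,240,8,"t_tray")
```

```text
(550, 600, 3)
(550, 475, 3)
(400, 520, 3)
(480, 440, 3)
```

View pics/s_cab.png

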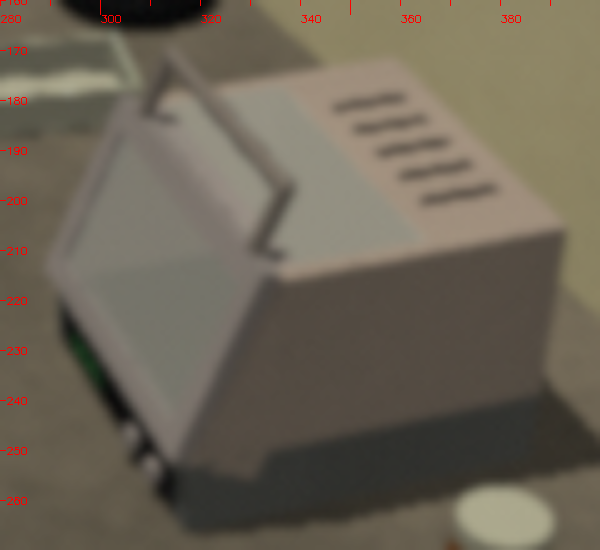

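View pics/t_cab.png

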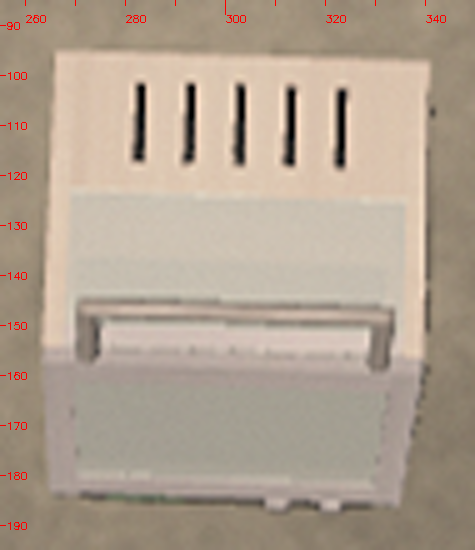

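View pics/s_tray.png

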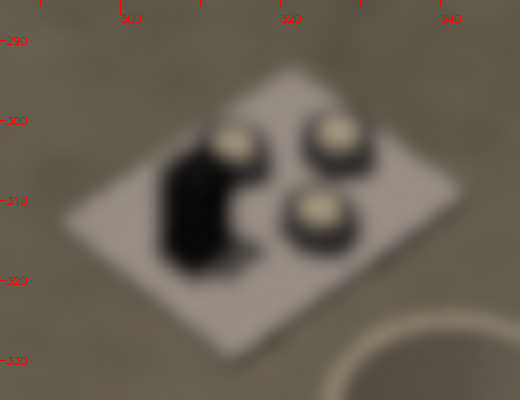

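View pics/t_tray.png

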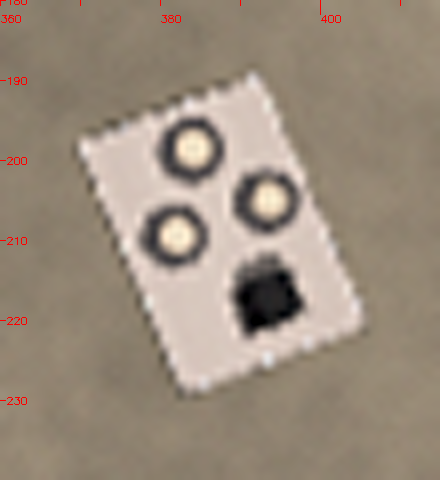

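```bash
cat > h.py <<'E'
import numpy as np
from scipy.optimize import least_squares
from station import r
C={n:r.camera_info(n) for n in("side","top")}
def proj(n,P):
    c=C[n]; q=(np.atleast_2d(P)-c["xyz"])@c["rotation"]; p=q@c["K"].T; return p[:,:2]/p[:,2:]
def tri(us,ut):
    f=lambda P: np.r_[(proj("side",P)[0]-us),(proj("top",P)[0]-ut)]
    s=least_squares(f,[.6,-.1,.1]); return s.x, np.sqrt((s.fun**2).mean())
def onz(n,u,z):
    c=C[n]; d=c["rotation"]@np.linalg.solve(c["K"],[u[0],u[1],1]); t=(z-c["xyz"][2])/d[2]; return c["xyz"]+t*d
def Rz(a): c,s=np.cos(a),np.sin(a); return np.array([[c,-s,0],[s,c,0],[0,0,1]])
def handle(th,y=0,l=.177,o=.006):  # cabinet frame; o=outside
    a=th-0.4363  # from vertical toward -x
    along=np.array([-np.sin(a),0,np.cos(a)]); out=np.array([-np.cos(a),0,-np.sin(a)])
    return np.array([0,y,.05])+l*along+o*out
E
python3 - <<'E'
from h import *
print("bar R",tri((338,197.4),(333.6,148.4)),"bar L",tri((314.4,170),(270.6,146.6)))
print("roof back R",tri((393,206),(341,97.4)),"L",tri((359,172),(266,95)))
print("door low R",tri((314,252.4),(335,186)),"L",tri((289.6,213),(265.4,183.6)))
S=[(292.5,312.5),(321.5,292.8),(343.1,308.8),(313.8,330.3)]; T=[(383.1,229.1),(369.8,197.9),(392,189),(406,220.6)]
for a,b in zip(S,T): print("tray",tri(a,b))
# tray fit
loc=np.array([[-.055,.04,.006],[.055,.04,.006],[.055,-.04,.006],[-.055,-.04,.006]])
def f(p,out=False,w=("side","top")):
    P=loc@Rz(p[2]).T+[p[0],p[1],p[3]]
    e=[]
    if "side" in w:e.append(proj("side",P)-S)
    if "top" in w:e.append(proj("top",P)-T)
    return np.concatenate(e).ravel()
s=least_squares(f,[.6,-.25,0,0]); print("tray x y yaw z",s.x,np.degrees(s.x[2]),s.fun.reshape(-1,2).round(1).tolist())
# cabinet fit
def g(p):
    x,y,a,th=p; o=np.array([x,y,0]); R=Rz(a)
    W=lambda P:R@np.array(P)+o
    e=[]
    def add(n,P,u): e.append(proj(n,W(P))[0]-u)
    add("side",[.236,-.112,.172],(393,206)); add("side",[.236,.112,.172],(359,172)); add("side",[.236,-.112,0],(389,238))
    add("top",[.236,-.112,.172],(341,97.4)); add("top",[.236,.112,.172],(266,95))
    for sg,us,ut in((-1,(338,197.4),(333.6,148.4)),(1,(314.4,170),(270.6,146.6))):
        P=handle(th,sg*.089); add("side",P,us); add("top",P,ut)
    for sg,us,ut in((-1,(314,252.4),(335,186)),(1,(289.6,213),(265.4,183.6))):
        P=handle(th,sg*.111,.0,.012); add("side",P,us); add("top",P,ut)
    return np.array(e).ravel()
s=least_squares(g,[.6,0,0,.1],loss="soft_l1"); print("cab",s.x,np.degrees(s.x[2:])); print(g(s.x).reshape(-1,2).round(1).tolist())
E
```

```text
bar R (array([ 0.66910098, -0.17032142,  0.21797379]), np.float64(0.63711175778489)) bar L (array([0.67915253, 0.00804202, 0.21553966]), np.float64(0.7688613026390335))
roof back R (array([ 0.84057802, -0.2026861 ,  0.16960698]), np.float64(0.23706070045908134)) L (array([0.85487327, 0.02222386, 0.16811474]), np.float64(0.4387646281491584))
door low R (array([ 0.59488984, -0.18789349,  0.05559349]), np.float64(0.43450387361677656)) L (array([0.6075031 , 0.03128145, 0.05715208]), np.float64(0.7483157867159119))
tray (array([ 0.46187279, -0.34201605,  0.00500323]), np.float64(0.3878108975694784))
tray (array([ 0.56470893, -0.30442282,  0.00719613]), np.float64(0.5660687028627999))
tray (array([ 0.59322144, -0.37826002,  0.00401559]), np.float64(0.4921333306140959))
tray (array([ 0.48856864, -0.41714726,  0.00309091]), np.float64(0.41063553401117864))
tray x y yaw z [ 0.52707194 -0.36046828  0.35060006 -0.00120572] 20.087903461006366 [[-0.6, 0.1], [-0.7, 0.7], [-0.7, 0.2], [-0.3, -0.5], [0.1, -0.5], [-0.0, -0.8], [0.5, -0.6], [0.2, -0.9]]
cab [ 0.61243486 -0.07785867 -0.05352109  0.04627374] [-3.06653243  2.65128997]
[[0.2, -0.7], [-0.6, -0.7], [-3.4, 13.5], [0.1, -1.1], [0.4, -0.8], [-0.9, 0.8], [0.1, -0.7], [-1.1, 0.2], [0.4, -0.9], [-0.4, 0.4], [0.2, -0.7], [-1.4, 0.6], [-0.4, -0.7]]
```

Call:
{"method": "drive_tool", "body": {
  "series": [
    [[0.05,-0.1,0.05,0,0,-0.02,150],[0.12,-0.2,0.08,0,0,-0.04,150],[0.2,-0.3,0.12,0,0,-0.06,150],[0.27,-0.4,0.16,0,0,-0.08,150],[0.34,-0.5,0.2,0,0,-0.1,150],[0.4,-0.6,0.24,0,0,-0.12,150],[0.47,-0.7,0.28,0,0,-0.14,150],[0.54,-0.8,0.32,0,0,-0.16,150],[0.6,-0.9,0.36,0,0,-0.18,150],[0.67,-1,0.4,0,0,-0.2,150]]
  ]
}}

```text
time_s: 1.9
tcp_pos: [0.3746, 0.4107, 0.2831]
ee_rot: [[0.718, -0.696, -0.0], [-0.696, -0.718, 0.0], [-0.0, -0.0, -1.0]]
wrist_force: [0.2, -0.4, 0.0]
gripper_width: 0.416
```

Run:
```python
from h import *
s=r.sense(); print(s["time_s"],s["tcp_pos"],s["ee_rot"].round(3).tolist(),s["joints"].round(1),s["gripper_width"],s["wrist_force"])
D=[("a",(192,150)),("b",(267,200)),("c",(176,236))]
R=Rz(.3506)
for n,c in D:
    u=(360+c[0]/8-.5,180+c[1]/8-.5); P=onz("top",u,.015); print(n,(R.T@(P-[.527,-.3605,0])).round(4))
P=onz("top",(360+268/8-.5,180+300/8-.5),.046);print("grip",(R.T@(P-[.527,-.3605,0])).round(4))
for n,u in (("dish",(225,250)),("pink",(330,272)),("mug",(447,210)),("jar",(377,145)),("empty",(171,210))): print(n,onz("top",u,.01).round(3))
```

```text
1.9 [0.37460347 0.4107217  0.28305832] [[0.718, -0.696, -0.0], [-0.696, -0.718, 0.0], [-0.0, -0.0, -1.0]] [ 64.3  13.1  -3.6  -0.  -73.3 -18.4] 0.41595919082007815 [ 0.24237071 -0.38894786  0.0350845 ]
a [0.0347 0.0028 0.015 ]
b [ 0.0051 -0.0171  0.015 ]
c [0.0047 0.0225 0.015 ]
grip [-0.034  0.007  0.046]
dish [0.4   0.165 0.01 ]
pink [ 0.326 -0.167  0.01 ]
mug [ 0.518 -0.547  0.01 ]
jar [ 0.739 -0.335  0.01 ]
empty [0.532 0.342 0.01 ]
```

Call:
{"method": "drive_tool", "body": {
  "series": [
    [[0.06,-0.1,0.02,0,0,-0.02,150],[0.12,-0.2,0.04,0,0,-0.04,150],[0.18,-0.3,0.06,0,0,-0.06,150],[0.24,-0.4,0.08,0,0,-0.08,150],[0.3,-0.5,0.1,0,0,-0.1,150],[0.36,-0.6,0.12,0,0,-0.12,150],[0.42,-0.7,0.14,0,0,-0.14,150],[0.48,-0.8,0.16,0,0,-0.16,150],[0.54,-0.9,0.18,0,0,-0.18,150],[0.6,-1,0.2,0,0,-0.2,150]]
  ]
}}

```text
time_s: 2.9
tcp_pos: [0.4644, 0.2607, 0.3127]
ee_rot: [[0.468, -0.884, -0.0], [-0.884, -0.468, -0.0], [0.0, 0.0, -1.0]]
wrist_force: [-0.1, 0.8, 0.5]
gripper_width: 0.412
```

Call:
{"method": "drive_tool", "body": {
  "series": [
    [[0.06,-0.1,0,0,0,-0.02,150],[0.12,-0.2,0,0,0,-0.04,150],[0.18,-0.3,0,0,0,-0.06,150],[0.24,-0.4,0,0,0,-0.08,150],[0.3,-0.5,0,0,0,-0.1,150],[0.36,-0.6,0,0,0,-0.12,150],[0.42,-0.7,0,0,0,-0.14,150],[0.48,-0.8,0,0,0,-0.16,150],[0.54,-0.9,0,0,0,-0.18,150],[0.6,-1,0,0,0,-0.2,150]]
  ]
}}

```text
time_s: 3.9
tcp_pos: [0.5542, 0.1106, 0.3125]
ee_rot: [[0.172, -0.985, -0.0], [-0.985, -0.172, -0.0], [0.0, 0.0, -1.0]]
wrist_force: [0.3, -0.1, -0.1]
gripper_width: 0.408
```

Call:
{"method": "drive_tool", "body": {
  "series": [
    [[0.08,-0.12,0,0,0,-0.02,150],[0.16,-0.24,0,0,0,-0.04,150],[0.24,-0.36,0,0,0,-0.06,150],[0.32,-0.48,0,0,0,-0.08,150],[0.4,-0.6,0,0,0,-0.1,150],[0.48,-0.72,0,0,0,-0.12,150],[0.56,-0.84,0,0,0,-0.13,150],[0.64,-0.92,0,0,0,-0.14,150],[0.72,-1,0,0,0,-0.144,150],[0.8,-1,0,0,0,-0.144,150]]
  ]
}}

```text
time_s: 4.9
tcp_pos: [0.6741, -0.0405, 0.3123]
ee_rot: [[-0.054, -0.999, -0.001], [-0.999, 0.054, -0.0], [0.0, 0.001, -1.0]]
wrist_force: [0.0, 0.5, -0.2]
gripper_width: 0.415
```

Run:
```python
from h import *
import cv2
s=r.sense(); print(s["time_s"],s["tcp_pos"],s["ee_rot"].round(3).tolist(),s["joints"].round(1),s["gripper_width"],s["wrist_force"])
for n in("side","top"):
    im=r.capture(n); cv2.imwrite(f"pics/{n}1.png",im[:,:,::-1])
    x0,y0,x1,y1=(260,120,420,280) if n=="side" else (225,70,385,230)
    cv2.imwrite(f"pics/{n}1c.png",cv2.resize(im[y0:y1,x0:x1,::-1],None,fx=3.5,fy=3.5,interpolation=cv2.INTER_CUBIC))
```

```text
4.9 [ 0.67412026 -0.04045906  0.3123413 ] [[-0.054, -0.999, -0.001], [-0.999, 0.054, -0.0], [0.0, 0.001, -1.0]] [ 10.3  24.9  17.6   0.  -82.7 -13.4] 0.4146011213157784 [ 0.03205503  0.48858887 -0.24527351]
```

View pics/side1c.png

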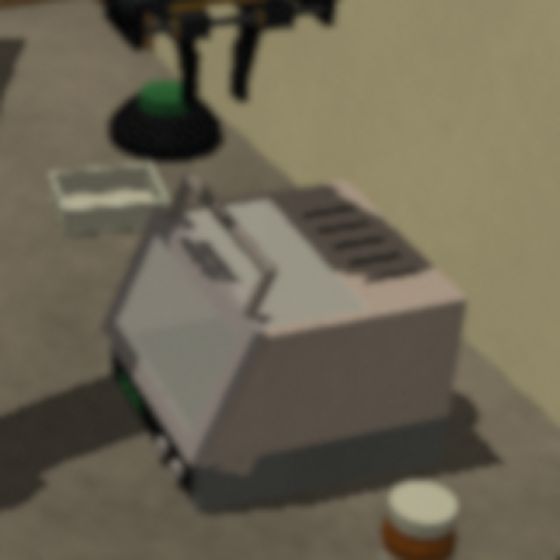

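View pics/top1c.png

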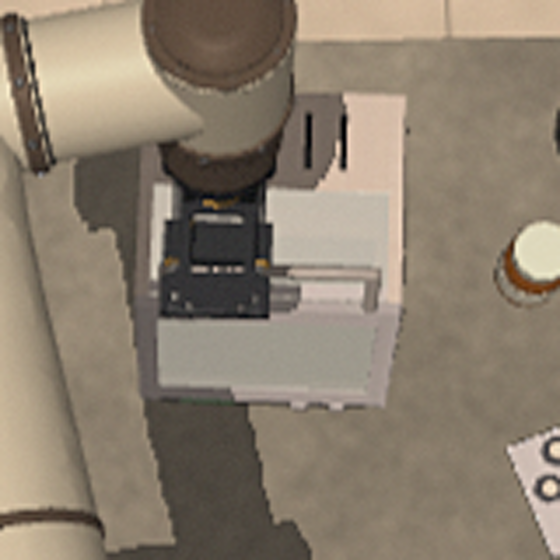

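The side view shows the fingertips at about crop (190,105)/(240,100), i.e. full-picture (321,149), above the bar. In the top view the gripper sits over the bar's left half. I'll check the calibration against the TCP and compute the descent.

Run:
```python
from h import *
p=r.sense()["tcp_pos"]; print(proj("side",p),proj("top",p))
cx,cy,a=.6124,-.0779,-.0535; R=Rz(a); o=np.array([cx,cy,0])
for th in (0.046,.3,.6,.9,1.2,1.5,1.8,2.007,2.03):
    P=R@handle(th)+o; print(th,P.round(4))
```

```text
[[320.24908761 148.74643691]] [[287.44332085 136.00754444]]
0.046 [ 0.6741 -0.0812  0.216 ]
0.3 [ 0.6305 -0.0789  0.2262]
0.6 [ 0.5777 -0.076   0.2237]
0.9 [ 0.528  -0.0734  0.2056]
1.2 [ 0.4858 -0.0711  0.1737]
1.5 [ 0.455  -0.0695  0.1307]
1.8 [ 0.4382 -0.0686  0.0805]
2.007 [ 0.4357 -0.0684  0.044 ]
2.03 [ 0.4358 -0.0684  0.0399]
```

Call:
{"method": "drive_tool", "body": {
  "series": [
    [[0,-0.1,-0.05,0,0,0,150],[0,-0.2,-0.15,0,0,0,150],[0,-0.27,-0.3,0,0,0,150],[0,-0.27,-0.45,0,0,0,150],[0,-0.27,-0.6,0,0,0,150],[0,-0.27,-0.7,0,0,0,150],[0,-0.27,-0.77,0,0,0,150],[0,-0.27,-0.77,0,0,0,200],[0,-0.27,-0.77,0,0,0,255],[0,-0.27,-0.77,0,0,0,255]]
  ]
}}

```text
time_s: 6.0
tcp_pos: [0.6745, -0.0786, 0.1985]
ee_rot: [[-0.051, -0.999, 0.002], [-0.999, 0.051, -0.0], [-0.0, -0.002, -1.0]]
wrist_force: [0.2, -0.2, 0.5]
gripper_width: 0.227
```

Run:
```python
from h import *
import cv2
s=r.sense(); print(s["time_s"],s["tcp_pos"],s["gripper_width"]*87,s["wrist_force"])
im=r.capture("side"); x0,y0,x1,y1=(260,120,420,280)
cv2.imwrite(f"pics/side2c.png",cv2.resize(im[y0:y1,x0:x1,::-1],None,fx=3.5,fy=3.5,interpolation=cv2.INTER_CUBIC))
```

```text
6.0 [ 0.67446305 -0.07862363  0.19846007] 19.74852878186991 [ 0.18076409 -0.19980099  0.53567756]
```

View pics/side2c.png

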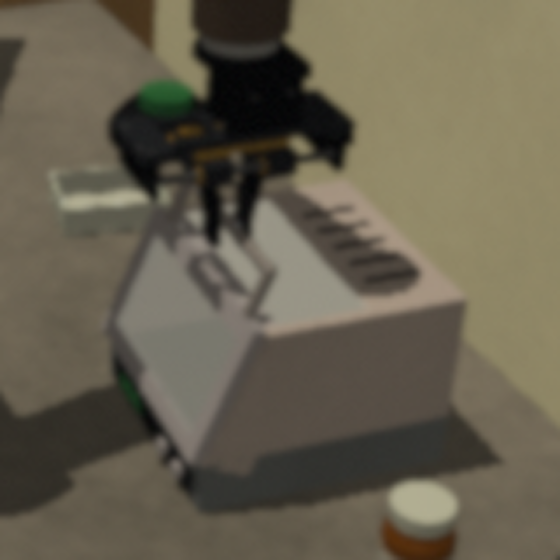

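The fingers straddle the bar (crop (230,225)) and are still closing. Next: the arc in normalised shifts.

Run:
```python
from h import *
R=Rz(-.0535)
def tab(ths,base):
    b=handle(base)
    for t in ths: print(round(t,2),(R@(handle(t)-b)/.15).round(2).tolist())
tab(np.arange(.1,.41,.05),.05);print()
tab(np.arange(.46,1.01,.06),.4);print()
tab(np.arange(1.06,1.61,.06),1.0);print()
tab(np.r_[np.arange(1.65,2.0,.05),2.02,2.03],1.6)
```

```text
0.1 [-0.06, 0.0, 0.02]
0.15 [-0.11, 0.01, 0.04]
0.2 [-0.17, 0.01, 0.05]
0.25 [-0.23, 0.01, 0.06]
0.3 [-0.29, 0.02, 0.07]
0.35 [-0.35, 0.02, 0.07]
0.4 [-0.4, 0.02, 0.07]

0.46 [-0.07, 0.0, -0.0]
0.52 [-0.14, 0.01, -0.01]
0.58 [-0.21, 0.01, -0.02]
0.64 [-0.28, 0.02, -0.03]
0.7 [-0.35, 0.02, -0.05]
0.76 [-0.42, 0.02, -0.07]
0.82 [-0.48, 0.03, -0.1]
0.88 [-0.54, 0.03, -0.13]
0.94 [-0.61, 0.03, -0.17]
1.0 [-0.67, 0.04, -0.2]

1.06 [-0.06, 0.0, -0.04]
1.12 [-0.11, 0.01, -0.09]
1.18 [-0.16, 0.01, -0.13]
1.24 [-0.21, 0.01, -0.19]
1.3 [-0.26, 0.01, -0.24]
1.36 [-0.3, 0.02, -0.3]
1.42 [-0.34, 0.02, -0.36]
1.48 [-0.38, 0.02, -0.42]
1.54 [-0.41, 0.02, -0.48]
1.6 [-0.43, 0.02, -0.55]

1.65 [-0.02, 0.0, -0.06]
1.7 [-0.04, 0.0, -0.11]
1.75 [-0.05, 0.0, -0.17]
1.8 [-0.06, 0.0, -0.23]
1.85 [-0.07, 0.0, -0.29]
1.9 [-0.08, 0.0, -0.34]
1.95 [-0.08, 0.0, -0.4]
2.0 [-0.08, 0.0, -0.46]
2.02 [-0.08, 0.0, -0.49]
2.03 [-0.08, 0.0, -0.5]
```

Call:
{"method": "drive_tool", "body": {
  "series": [
    [[0,0,0,0,0,0,255],[0,0,0,0,0,0,255],[0,0,0,0,0,0,255],[0,0,0,0,0,0,255],[-0.02,0,0.01,0,0,0,255],[-0.05,0,0.02,0,0,0,255],[-0.1,0,0.03,0,0,0,255],[-0.15,0.01,0.04,0,0,0,255],[-0.19,0.01,0.05,0,0,0,255],[-0.23,0.01,0.06,0,0,0,255]]
  ]
}}

```text
time_s: 7.05
tcp_pos: [0.6417, -0.0768, 0.2078]
ee_rot: [[-0.05, -0.999, 0.008], [-0.999, 0.05, 0.0], [-0.001, -0.008, -1.0]]
wrist_force: [4.9, 1.1, 2.1]
gripper_width: 0.126
```

Run:
```python
from h import *
R=Rz(-.0535)
def tab(ths,base):
    b=handle(base)
    for t in ths: print(round(t,2),(R@(handle(t)-b)/.15).round(2).tolist())
tab(np.arange(.32,.96,.07),.25);print()
tab(np.arange(1.02,1.66,.07),.95);print()
tab(np.r_[np.arange(1.70,2.0,.05),2.02,2.03],1.65)
```

```text
0.32 [-0.08, 0.0, 0.01]
0.39 [-0.16, 0.01, 0.01]
0.46 [-0.25, 0.01, 0.01]
0.53 [-0.33, 0.02, 0.0]
0.6 [-0.41, 0.02, -0.01]
0.67 [-0.49, 0.03, -0.03]
0.74 [-0.57, 0.03, -0.05]
0.81 [-0.65, 0.03, -0.08]
0.88 [-0.72, 0.04, -0.12]
0.95 [-0.79, 0.04, -0.16]

1.02 [-0.07, 0.0, -0.05]
1.09 [-0.13, 0.01, -0.1]
1.16 [-0.2, 0.01, -0.15]
1.23 [-0.25, 0.01, -0.21]
1.3 [-0.31, 0.02, -0.27]
1.37 [-0.36, 0.02, -0.34]
1.44 [-0.4, 0.02, -0.41]
1.51 [-0.44, 0.02, -0.48]
1.58 [-0.48, 0.03, -0.56]
1.65 [-0.5, 0.03, -0.63]

1.7 [-0.02, 0.0, -0.06]
1.75 [-0.03, 0.0, -0.11]
1.8 [-0.04, 0.0, -0.17]
1.85 [-0.05, 0.0, -0.23]
1.9 [-0.06, 0.0, -0.29]
1.95 [-0.06, 0.0, -0.35]
2.0 [-0.06, 0.0, -0.41]
2.02 [-0.06, 0.0, -0.43]
2.03 [-0.06, 0.0, -0.44]
```

Call:
{"method": "drive_tool", "body": {
  "series": [
    [[-0.08,0,0.01,0,0,0,255],[-0.16,0.01,0.01,0,0,0,255],[-0.25,0.01,0.01,0,0,0,255],[-0.33,0.02,0,0,0,0,255],[-0.41,0.02,-0.01,0,0,0,255],[-0.49,0.03,-0.03,0,0,0,255],[-0.57,0.03,-0.05,0,0,0,255],[-0.65,0.03,-0.08,0,0,0,255],[-0.72,0.04,-0.12,0,0,0,255],[-0.79,0.04,-0.16,0,0,0,255]]
  ]
}}

```text
time_s: 8.05
tcp_pos: [0.5213, -0.0705, 0.1833]
ee_rot: [[-0.05, -0.999, 0.004], [-0.999, 0.05, 0.001], [-0.001, -0.004, -1.0]]
wrist_force: [1.8, 3.3, 5.1]
gripper_width: 0.124
```

Run:
```python
from h import *
s=r.sense(); print(s["time_s"],s["tcp_pos"],s["gripper_width"]*87,s["wrist_force"],s["moment"])
R=Rz(-.0535); q=R.T@(s["tcp_pos"]+[0,0,.0187]-[.6124,-.0779,.05]); print(q,np.hypot(q[0],q[2]))
```

```text
8.05 [ 0.52134924 -0.07045521  0.18328683] 10.830055075744577 [1.80389963 3.27929004 5.13473764] [ 1.18243102 -0.65053388  0.00513189]
[-0.0913186   0.00256524  0.15198683] 0.17731069871063257
```

Forces stay small and the bar radius checks at 177 mm. Continuing the arc.

Call:
{"method": "drive_tool", "body": {
  "series": [
    [[-0.07,0,-0.05,0,0,0,255],[-0.13,0.01,-0.1,0,0,0,255],[-0.2,0.01,-0.15,0,0,0,255],[-0.25,0.01,-0.21,0,0,0,255],[-0.31,0.02,-0.27,0,0,0,255],[-0.36,0.02,-0.34,0,0,0,255],[-0.4,0.02,-0.41,0,0,0,255],[-0.44,0.02,-0.48,0,0,0,255],[-0.48,0.03,-0.56,0,0,0,255],[-0.5,0.03,-0.63,0,0,0,255]]
  ]
}}

```text
time_s: 9.05
tcp_pos: [0.4454, -0.0664, 0.0872]
ee_rot: [[-0.05, -0.999, 0.0], [-0.999, 0.05, 0.0], [-0.0, -0.0, -1.0]]
wrist_force: [0.1, 2.8, 1.0]
gripper_width: 0.119
```

Call:
{"method": "drive_tool", "body": {
  "series": [
    [[-0.02,0,-0.06,0,0,0,255],[-0.03,0,-0.11,0,0,0,255],[-0.04,0,-0.17,0,0,0,255],[-0.05,0,-0.23,0,0,0,255],[-0.06,0,-0.29,0,0,0,255],[-0.06,0,-0.35,0,0,0,255],[-0.06,0,-0.41,0,0,0,255],[-0.06,0,-0.43,0,0,0,255],[-0.06,0,-0.45,0,0,0,255],[-0.06,0,-0.45,0,0,0,255]]
  ]
}}

```text
time_s: 10.05
tcp_pos: [0.4354, -0.0661, 0.02]
ee_rot: [[-0.051, -0.999, -0.004], [-0.999, 0.051, -0.0], [0.0, 0.004, -1.0]]
wrist_force: [-3.5, 7.4, 8.1]
gripper_width: 0.121
```

Run:
```python
from h import *
import cv2
s=r.sense(); print(s["time_s"],s["tcp_pos"],s["gripper_width"]*87,s["wrist_force"],s["moment"],s["joints"].round(1))
R=Rz(-.0535); q=R.T@(s["tcp_pos"]+[0,0,.0187]-[.6124,-.0779,.05]); print(q,np.hypot(q[0],q[2]))
im=r.capture("side"); cv2.imwrite("pics/side3.png",cv2.resize(im[140:380,180:460,::-1],None,fx=2.5,fy=2.5,interpolation=cv2.INTER_CUBIC))
```

```text
10.05 [ 0.43535615 -0.06608699  0.02002226] 10.517598163892892 [-3.49190045  7.35133102  8.11925351] [ 2.30306336  0.99532468 -0.03660744] [ 12.6  20.5 -39.   -0.1 -30.7 -15.5]
[-0.17742224  0.00232878 -0.01127774] 0.17778030607077666
```

View pics/side3.png

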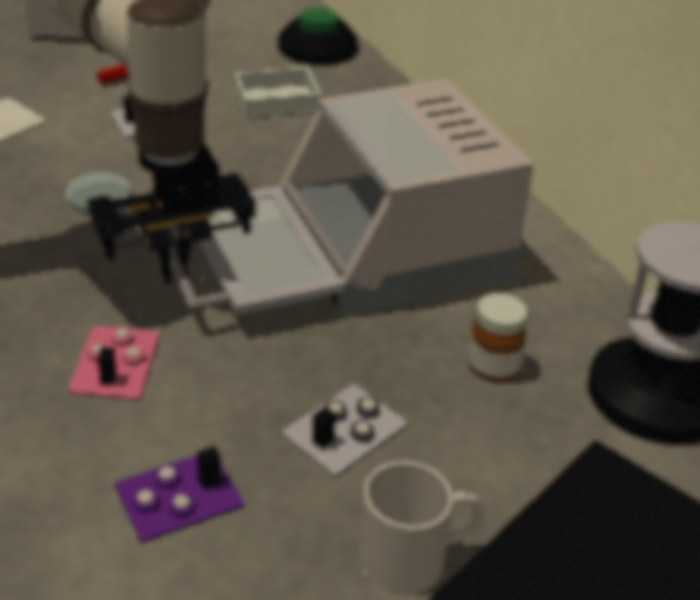

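The side view shows the door level on its stop, with the bar at crop (185,270) held by the fingers. The bar geometry gives ~2.03 rad with an 8 N press. I'll release and rise, then re-measure the tray.

Call:
{"method": "drive_tool", "body": {
  "series": [
    [[0,0,0,0,0,0,150],[0,0,0,0,0,0,150],[0,0,0,0,0,0,150],[0,0,0.04,0,0,0,150],[0,0,0.12,0,0,0,150],[0,0,0.25,0,0,0,150],[0,0,0.42,0,0,0,150],[0,-0.1,0.6,0,0,0,100],[0,-0.22,0.8,0,0,0,0],[0,-0.35,1,0,0,0,0]]
  ]
}}

```text
time_s: 11.1
tcp_pos: [0.4363, -0.1196, 0.1716]
ee_rot: [[-0.05, -0.999, -0.0], [-0.999, 0.05, -0.0], [0.0, 0.0, -1.0]]
wrist_force: [0.9, -0.5, 0.3]
gripper_width: 0.602
```

```bash
cat >> h.py <<'E'
from scipy.spatial.transform import Rotation as Ro
def toolR(psi,tilt=40):
    t=np.radians(tilt); z=Rz(psi)@np.array([np.sin(t),0,-np.cos(t)]); y=Rz(psi)@np.array([0,1.,0]); return np.column_stack([np.cross(y,z),y,z])
E
python3 - <<'E'
from h import *
import cv2
s=r.sense(); print(s["time_s"],s["tcp_pos"].round(4),s["gripper_width"]*87,s["wrist_force"],s["joints"].round(1))
for n,(x0,y0,x1,y1) in (("side",(220,190,360,340)),("top",(225,80,425,250))):
    im=r.capture(n); k=4 if n=="side" else 3
    cv2.imwrite(f"pics/{n}4.png",cv2.resize(im[y0:y1,x0:x1,::-1],None,fx=k,fy=k,interpolation=cv2.INTER_CUBIC))
psi=.3506
for psi,g in ((.3506,np.array([.527,-.3605,0])),):
    grip=g+Rz(psi)@[-.033,0,.036]; R=toolR(psi); tcp=grip+.0187*R[:,2]
    print("tcp tgt",tcp.round(4),R.round(3).tolist()); d=tcp-s["tcp_pos"]; rv=(Ro.from_matrix(R)*Ro.from_matrix(s["ee_rot"]).inv()).as_rotvec()
    print("d",(d/.15).round(3),"rv",(rv/(np.pi/2)).round(3),np.degrees(np.linalg.norm(rv)), "backoff 0.08:",(tcp-.08*R[:,2]).round(3))
E
```

```text
11.1 [ 0.4363 -0.1196  0.1716] 52.41383778639397 [ 0.86280864 -0.49827849  0.33930008] [  5.4   7.9 -27.1   0.  -55.   -8.2]
tcp tgt [ 0.5073 -0.3677  0.0217] [[-0.719, -0.343, 0.604], [-0.263, 0.939, 0.221], [-0.643, 0.0, -0.766]]
d [ 0.473 -1.654 -0.999] rv [ 0.378 -0.279 -0.713] 76.86154601387084 backoff 0.08: [ 0.459 -0.385  0.083]
```

View pics/side4.png

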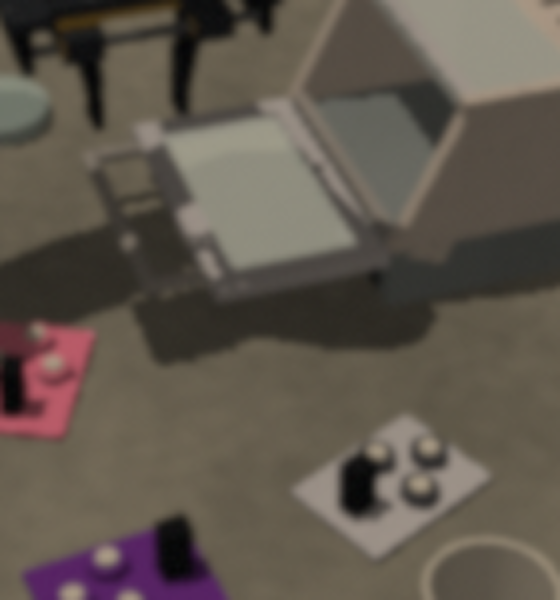

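View pics/top4.png

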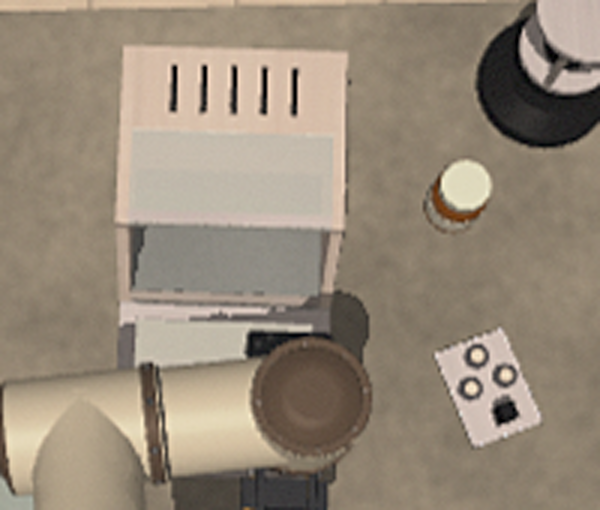

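The top view shows the tray untouched at about crop (490,388), with the door still fully down in the side view. I'm turning and tilting the tool on the way to the pre-grasp.

Call:
{"method": "drive_tool", "body": {
  "series": [
    [[0,-0.1,0.02,0.02,-0.015,-0.036,0],[0,-0.2,0.05,0.04,-0.03,-0.072,0],[0,-0.3,0.08,0.06,-0.042,-0.107,0],[0,-0.4,0.1,0.076,-0.056,-0.143,0],[0,-0.5,0.12,0.095,-0.07,-0.179,0],[0,-0.6,0.14,0.113,-0.084,-0.214,0],[0,-0.7,0.16,0.132,-0.098,-0.25,0],[0,-0.8,0.18,0.151,-0.112,-0.285,0],[0,-0.9,0.2,0.17,-0.126,-0.321,0],[0,-1,0.2,0.189,-0.14,-0.357,0]]
  ]
}}

```text
time_s: 12.2
tcp_pos: [0.4366, -0.2694, 0.2]
ee_rot: [[-0.531, -0.798, 0.285], [-0.775, 0.593, 0.216], [-0.342, -0.106, -0.934]]
wrist_force: [-0.1, -0.8, -0.0]
gripper_width: 1.002
```

Run:
```python
from h import *
s=r.sense(); print(s["time_s"],s["tcp_pos"].round(4),s["gripper_width"]*87,s["joints"].round(1))
psi=.3506; g=np.array([.527,-.3605,0])
grip=g+Rz(psi)@[-.033,0,.036]; R=toolR(psi); tcp=grip+.0187*R[:,2]; pre=tcp-.08*R[:,2]
rv=(Ro.from_matrix(R)*Ro.from_matrix(s["ee_rot"]).inv()).as_rotvec()
print("pre",((pre-s["tcp_pos"])/.15).round(3),(rv/(np.pi/2)).round(3))
print(proj("side",g+Rz(psi)@[-.033,0,.046]),proj("top",g+Rz(psi)@[-.033,0,.046]))
```

```text
12.2 [ 0.4366 -0.2694  0.2   ] 87.16707381242307 [-26.1  10.5 -14.  -22.2 -57.7   1.2]
pre [ 0.149 -0.773 -0.78 ] [ 0.188 -0.139 -0.354]
[[309.13298956 305.40249596]] [[394.93869046 215.92608769]]
```

Call:
{"method": "drive_tool", "body": {
  "series": [
    [[0.02,-0.08,-0.05,0.019,-0.014,-0.035,0],[0.04,-0.16,-0.12,0.038,-0.028,-0.071,0],[0.05,-0.24,-0.2,0.056,-0.042,-0.106,0],[0.06,-0.32,-0.28,0.075,-0.056,-0.142,0],[0.08,-0.4,-0.36,0.094,-0.07,-0.177,0],[0.1,-0.48,-0.44,0.113,-0.083,-0.212,0],[0.11,-0.56,-0.52,0.132,-0.097,-0.248,0],[0.12,-0.64,-0.6,0.15,-0.111,-0.283,0],[0.14,-0.72,-0.7,0.169,-0.125,-0.319,0],[0.15,-0.77,-0.78,0.188,-0.139,-0.354,0]]
  ]
}}

```text
time_s: 13.2
tcp_pos: [0.4591, -0.3847, 0.0816]
ee_rot: [[-0.72, -0.343, 0.603], [-0.262, 0.939, 0.221], [-0.642, 0.001, -0.767]]
wrist_force: [-0.0, -0.4, -0.1]
gripper_width: 0.998
```

Run:
```python
from h import *
import cv2
s=r.sense(); print(s["time_s"],s["tcp_pos"].round(4),s["gripper_width"]*87,s["joints"].round(1))
psi=.3506; g=np.array([.527,-.3605,0])
grip=g+Rz(psi)@[-.033,0,.036]; R=toolR(psi); tcp=grip+.0187*R[:,2]
rv=(Ro.from_matrix(R)*Ro.from_matrix(s["ee_rot"]).inv()).as_rotvec()
print("go",((tcp-s["tcp_pos"])/.15).round(3),(rv/(np.pi/2)).round(3))
for n,(x0,y0,x1,y1) in (("side",(250,220,390,370)),("top",(320,150,480,300))):
    im=r.capture(n); k=4
    cv2.imwrite(f"pics/{n}5.png",cv2.resize(im[y0:y1,x0:x1,::-1],None,fx=k,fy=k,interpolation=cv2.INTER_CUBIC))
```

```text
13.2 [ 0.4591 -0.3847  0.0816] 86.79824903956928 [-47.9  26.5  -9.6 -51.3 -49.7  11. ]
go [ 0.321  0.113 -0.4  ] [-0.    -0.001  0.   ]
```

View pics/side5.png

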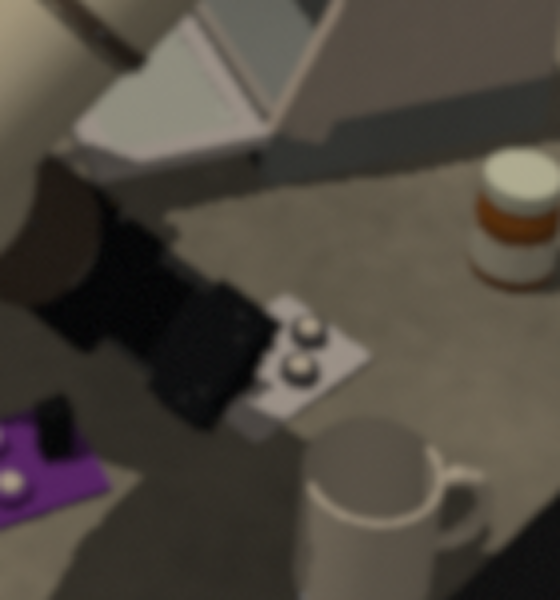

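View pics/top5.png

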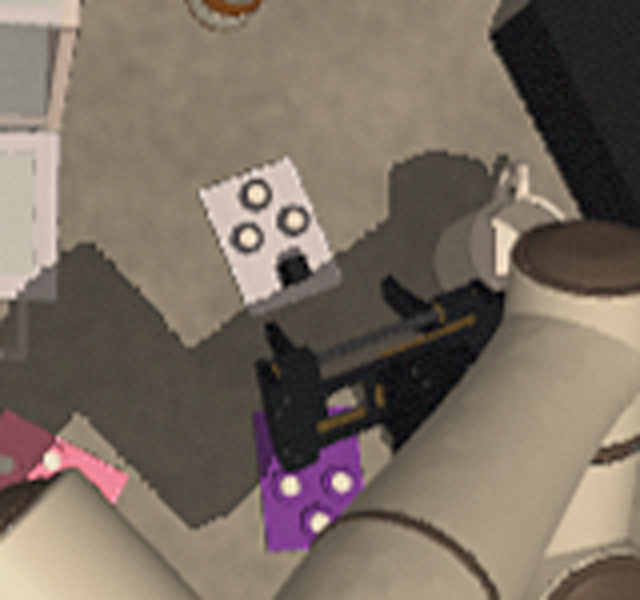

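Run:
```python
from h import *
import cv2
k=8
a=cv2.imread("pics/top0.png")[185:235,425:475]; b=cv2.imread("pics/side0.png")[315:385,315:380]
cv2.imwrite("pics/mug.png",np.hstack([cv2.resize(a,(400,400),interpolation=2),cv2.resize(b[:50,:50],(400,400),interpolation=2)]))
for ut in ((450,212),(448,211)): print(onz("top",ut,.09),onz("top",ut,.045))
print(onz("side",(343,341),.09), tri((343,341),(450,212)))
```

```text
[ 0.49887245 -0.52752568  0.09      ] [ 0.50577384 -0.54371464  0.045     ]
[ 0.50203119 -0.52177006  0.09      ] [ 0.50903632 -0.53777     0.045     ]
[ 0.49891459 -0.54072808  0.09      ] (array([ 0.50296464, -0.53233451,  0.07898721]), np.float64(0.5062526588420913))
```

View pics/mug.png

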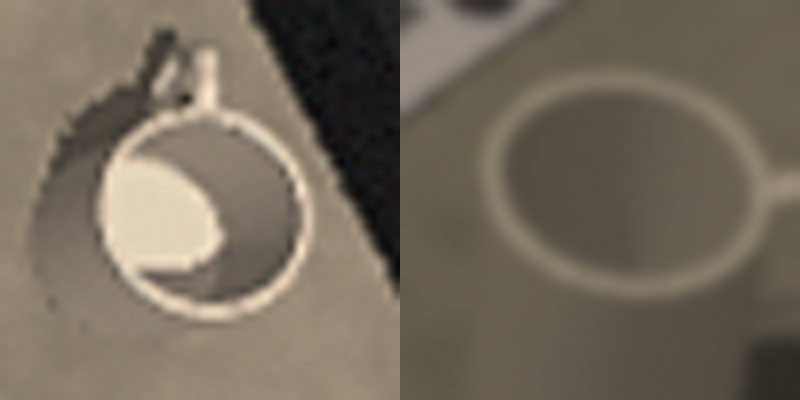

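The mug's rim (top crop (205,215), side crop (630,185)) puts it at about (0.50, -0.53). The gripper's right end should pass ≥15 mm from it. Approaching along the tool axis.

Call:
{"method": "drive_tool", "body": {
  "series": [
    [[0.03,0.01,-0.04,0,0,0,0],[0.08,0.03,-0.1,0,0,0,0],[0.13,0.045,-0.16,0,0,0,0],[0.18,0.064,-0.225,0,0,0,0],[0.23,0.081,-0.285,0,0,0,0],[0.28,0.1,-0.35,0,0,0,0],[0.32,0.113,-0.4,0,0,0,0],[0.32,0.113,-0.4,0,0,0,60],[0.32,0.113,-0.4,0,0,0,110],[0.32,0.113,-0.4,0,0,0,150]]
  ]
}}

```text
time_s: 14.3
tcp_pos: [0.5074, -0.3679, 0.0234]
ee_rot: [[-0.719, -0.345, 0.603], [-0.266, 0.938, 0.22], [-0.642, -0.003, -0.767]]
wrist_force: [-0.8, -0.6, 0.2]
gripper_width: 0.811
```

Run:
```python
from h import *
import cv2
s=r.sense(); print(s["time_s"],s["tcp_pos"].round(4),s["gripper_width"]*87,s["joints"].round(1),s["wrist_force"])
for n,(x0,y0,x1,y1) in (("side",(250,220,390,370)),("top",(320,150,480,300))):
    im=r.capture(n); k=4
    cv2.imwrite(f"pics/{n}6.png",cv2.resize(im[y0:y1,x0:x1,::-1],None,fx=k,fy=k,interpolation=cv2.INTER_CUBIC))
```

```text
14.3 [ 0.5074 -0.3679  0.0234] 70.53563437550918 [-44.   32.7  -8.6 -55.9 -44.1  14.4] [-0.80472782 -0.60422518  0.24839834]
```

View pics/side6.png

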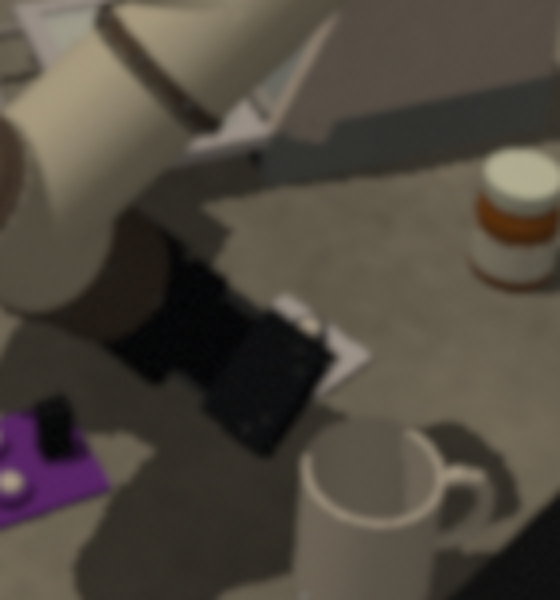

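View pics/top6.png

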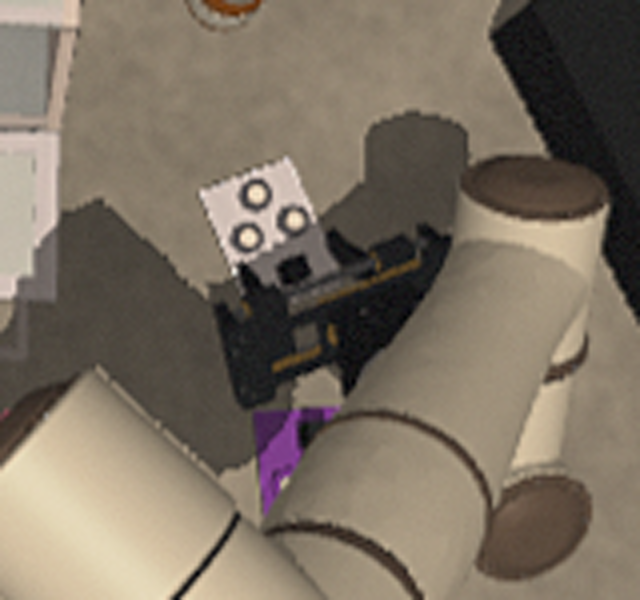

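The block (crop (292,268)) lies between the fingers, and the mug is untouched. Closing.

Call:
{"method": "drive_tool", "body": {
  "series": [
    [[0,0,0,0,0,0,255],[0,0,0,0,0,0,255],[0,0,0,0,0,0,255],[0,0,0,0,0,0,255],[0,0,0,0,0,0,255],[0,0,0,0,0,0,255],[0,0,0,0,0,0,255],[0,0,0,0,0,0,255],[0,0,0.02,0,0,0,255],[0,0,0.04,0,0,0,255]]
  ]
}}

```text
time_s: 15.4
tcp_pos: [0.507, -0.3673, 0.0287]
ee_rot: [[-0.72, -0.346, 0.602], [-0.266, 0.938, 0.221], [-0.641, -0.001, -0.767]]
wrist_force: [0.3, -0.1, -3.0]
gripper_width: 0.179
```

Run:
```python
from h import *
s=r.sense(); print(s["time_s"],s["tcp_pos"].round(4),s["ee_rot"].round(3).tolist(),s["gripper_width"]*87,s["wrist_force"],s["moment"])
```

```text
15.4 [ 0.507  -0.3673  0.0287] [[-0.72, -0.346, 0.602], [-0.266, 0.938, 0.221], [-0.641, -0.001, -0.767]] 15.531566719262257 [ 0.34423945 -0.13355295 -2.95912043] [-0.56393828  1.55164265  0.02110897]
```

Call:
{"method": "drive_tool", "body": {
  "series": [
    [[0,0,0.05,0,0,0,255],[0,0,0.13,0,0,0,255],[0,0,0.22,0,0,0,255],[0,0,0.31,0,0,0,255],[0,0.03,0.4,0,0,0,255],[0,0.09,0.48,0,0,0,255],[0,0.17,0.55,0,0,0,255],[0,0.26,0.6,0,0,0,255],[0,0.34,0.63,0,0,0,255],[0,0.4,0.64,0,0,0,255]]
  ]
}}

```text
time_s: 16.4
tcp_pos: [0.5073, -0.3058, 0.1256]
ee_rot: [[-0.719, -0.346, 0.603], [-0.267, 0.938, 0.221], [-0.642, -0.002, -0.767]]
wrist_force: [0.8, -0.1, -2.7]
gripper_width: 0.181
```

Run:
```python
from h import *
import cv2
s=r.sense(); print(s["time_s"],s["tcp_pos"].round(4),s["ee_rot"].round(3).tolist(),s["gripper_width"]*87,s["wrist_force"],s["moment"])
for n,(x0,y0,x1,y1) in (("side",(250,200,390,350)),("top",(300,120,460,270))):
    im=r.capture(n); k=4
    cv2.imwrite(f"pics/{n}7.png",cv2.resize(im[y0:y1,x0:x1,::-1],None,fx=k,fy=k,interpolation=cv2.INTER_CUBIC))
```

```text
16.4 [ 0.5073 -0.3058  0.1256] [[-0.719, -0.346, 0.603], [-0.267, 0.938, 0.221], [-0.642, -0.002, -0.767]] 15.728204765339049 [ 0.82515793 -0.12608574 -2.72674841] [-0.60775146  1.52146361 -0.02531884]
```

View pics/side7.png

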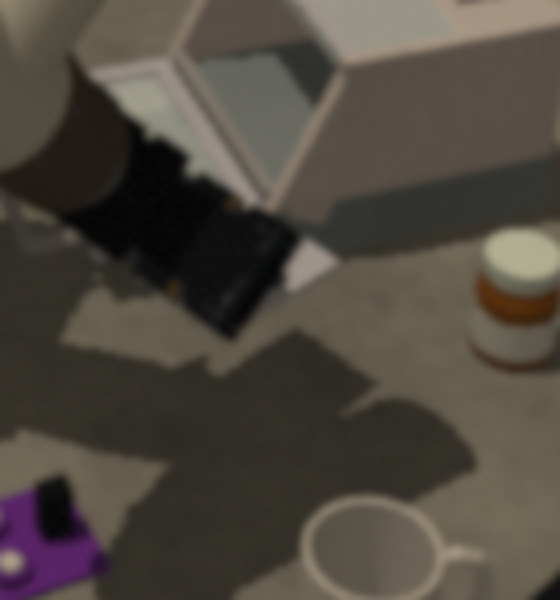

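View pics/top7.png

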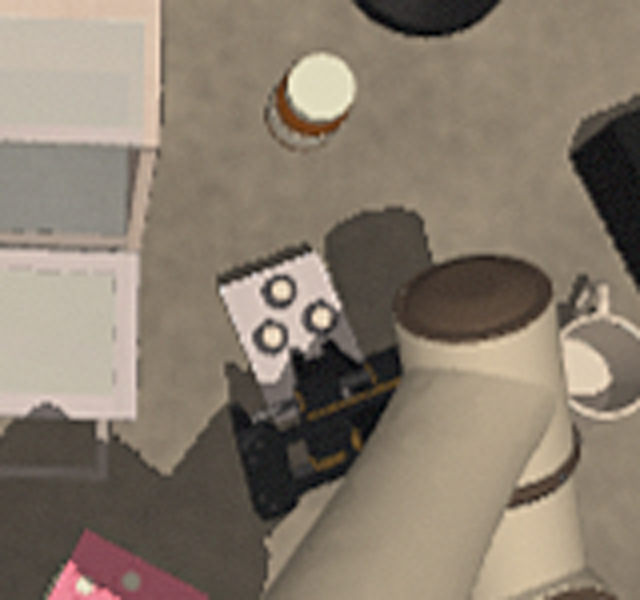

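Run:
```python
from h import *
s=r.sense(); R=s["ee_rot"]; psi=np.arctan2(R[1,1],R[0,1])-np.pi/2; print(np.degrees(psi))
for pitch in (-.1,-.05,0,.05,.1):  # nose down positive
  Rt=Rz(psi)@Ro.from_euler("y",pitch).as_matrix()
  pin=s["tcp_pos"]-.0187*R[:,2]; o=pin-Rt@[-.033,0,.0377]
  L=[[.055,.04,.006],[.055,-.04,.006],[.035,0,.015],[.005,-.02,.015],[.005,.02,.015]]
  P=np.array([o+Rt@l for l in L]); print(pitch,"top crop",((proj("top",P)+.5-[300,120])*4).round(0).tolist(),"side crop",((proj("side",P)+.5-[250,200])*4).round(0).tolist()[:2])
```

```text
20.303350233234234
-0.1 top crop [[223.0, 281.0], [321.0, 243.0], [285.0, 285.0], [324.0, 313.0], [275.0, 332.0]] side crop [[256.0, 195.0], [343.0, 250.0]]
-0.05 top crop [[223.0, 284.0], [321.0, 246.0], [284.0, 287.0], [324.0, 315.0], [275.0, 334.0]] side crop [[255.0, 201.0], [341.0, 257.0]]
0 top crop [[223.0, 287.0], [320.0, 249.0], [284.0, 290.0], [325.0, 317.0], [275.0, 336.0]] side crop [[253.0, 207.0], [339.0, 263.0]]
0.05 top crop [[223.0, 290.0], [320.0, 252.0], [284.0, 292.0], [325.0, 319.0], [275.0, 338.0]] side crop [[251.0, 213.0], [337.0, 269.0]]
0.1 top crop [[223.0, 293.0], [320.0, 256.0], [284.0, 294.0], [325.0, 321.0], [275.0, 340.0]] side crop [[249.0, 219.0], [335.0, 275.0]]
```

Predicted corners for a level tray (side crop (339,263), disc spots in the top view) match what I see, within 0.01–0.02 rad. Carrying it over in front of the opening.

Call:
{"method": "drive_tool", "body": {
  "series": [
    [[0,0.05,0,0,0,-0.01,255],[-0.01,0.13,0,0,0,-0.025,255],[-0.02,0.23,0,0,0,-0.04,255],[-0.03,0.34,0,0,0,-0.06,255],[-0.04,0.45,0,0,0,-0.08,255],[-0.05,0.56,0,0,0,-0.1,255],[-0.06,0.67,0,0,0,-0.12,255],[-0.06,0.78,0,0,0,-0.14,255],[-0.06,0.89,0,0,0,-0.16,255],[-0.06,1,0,0,0,-0.18,255]]
  ]
}}

```text
time_s: 17.5
tcp_pos: [0.4982, -0.1571, 0.1249]
ee_rot: [[-0.765, -0.067, 0.641], [-0.051, 0.998, 0.043], [-0.642, -0.0, -0.767]]
wrist_force: [0.0, 0.2, -2.7]
gripper_width: 0.179
```

Call:
{"method": "drive_tool", "body": {
  "series": [
    [[0,0.1,0,0,0,-0.01,255],[0,0.2,0,0,0,-0.02,255],[0,0.3,0,0,0,-0.035,255],[0,0.38,0,0,0,-0.05,255],[0,0.45,0,0,0,-0.06,255],[0,0.5,0,0,0,-0.07,255],[0,0.53,0,0,0,-0.075,255],[0,0.55,0,0,0,-0.08,255],[0,0.55,0,0,0,-0.08,255],[0,0.55,0,0,0,-0.08,255]]
  ]
}}

```text
time_s: 18.5
tcp_pos: [0.4867, -0.0914, 0.082]
ee_rot: [[-0.722, 0.031, 0.691], [0.041, 0.999, -0.002], [-0.69, 0.026, -0.723]]
wrist_force: [0.6, -0.1, -1.3]
gripper_width: 0.182
```

Run:
```python
from h import *
import cv2
s=r.sense(); R=s["ee_rot"]; print(s["time_s"],s["tcp_pos"].round(4),R.round(3).tolist(),s["gripper_width"]*87,s["wrist_force"],s["moment"],s["joints"].round(1))
psi=np.arctan2(R[1,1],R[0,1])-np.pi/2; print("yaw",np.degrees(psi))
print("tool cab xyz",Rz(-.0535).T@(s["tcp_pos"]-[.6124,-.0779,0]))
for n,(x0,y0,x1,y1) in (("side",(240,150,400,300)),("top",(225,90,385,240))):
    im=r.capture(n); k=4
    cv2.imwrite(f"pics/{n}8.png",cv2.resize(im[y0:y1,x0:x1,::-1],None,fx=k,fy=k,interpolation=cv2.INTER_CUBIC))
```

```text
18.5 [ 0.4867 -0.0914  0.082 ] [[-0.722, 0.031, 0.691], [0.041, 0.999, -0.002], [-0.69, 0.026, -0.723]] 15.851296746886604 [ 0.62710759 -0.07984186 -1.29711344] [ 0.04777158  1.76078759 -0.0267972 ] [-13.3  10.8 -34.8 -81.1  -9.1  -1.6]
yaw -1.778124105588579
tool cab xyz [-0.12482606 -0.02017917  0.08201784]
```

View pics/side8.png

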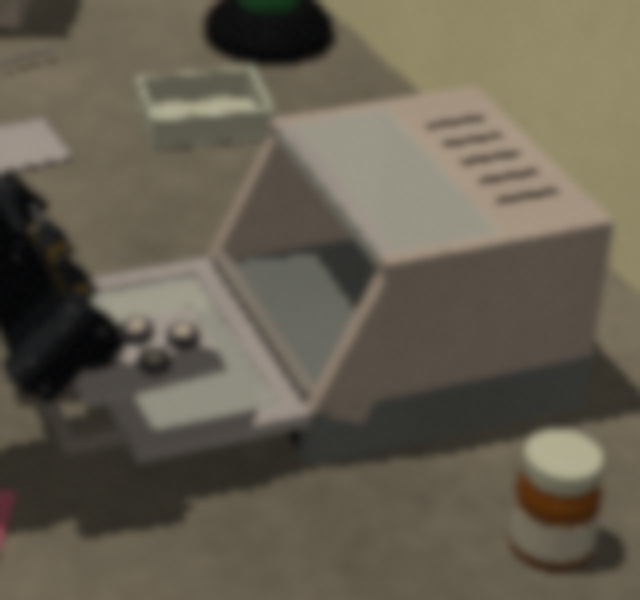

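View pics/top8.png

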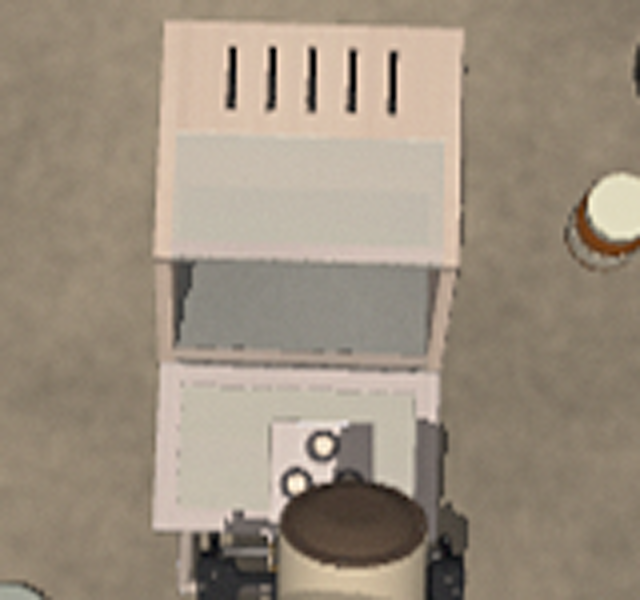

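The arm hit its j5 limit (-9.1°), so the tool dipped and the tray rests low over the open door. It looks nearly level, with all discs on (side crop (150,340)). I'll fit the arm's kinematics from the recorded poses so I can plan within the joint limits.

```bash
cat > kin.py <<'E'
import numpy as np
from scipy.optimize import least_squares
from scipy.spatial.transform import Rotation as Ro
def ry(a): return Ro.from_euler("y",a,degrees=True).as_matrix()
def rx(a): return Ro.from_euler("x",a,degrees=True).as_matrix()
def rz(a): return Ro.from_euler("z",a,degrees=True).as_matrix()
def chain(q,p,s4=1):
    a1,h0,l2,l2x,l3,l3z,d2,Lx,d3,lz=p
    R1=rz(q[0]); R2=R1@ry(q[1]); R3=R2@ry(-q[2]); R4=R3@rx(s4*q[3]); R5=R4@ry(-q[4])
    return R1@[a1,0,h0]+R2@[l2x,0,l2]+R3@[l3,d2,l3z]+R5@[Lx,d3,lz], R5
D=[([78.873,22.042,.453,0,-68.411,-14.817],[.273,.562,.223],[0,0,-1]),
([64.3,13.1,-3.6,0,-73.3,-18.4],[.3746,.4107,.2831],[0,0,-1]),
([10.3,24.9,17.6,0,-82.7,-13.4],[.6741,-.0405,.3123],[-.001,0,-1]),
([12.6,20.5,-39,-.1,-30.7,-15.5],[.4354,-.0661,.02],[-.004,0,-1]),
([5.4,7.9,-27.1,0,-55,-8.2],[.4363,-.1196,.1716],[0,0,-1]),
([-26.1,10.5,-14,-22.2,-57.7,1.2],[.4366,-.2694,.2],[.285,.216,-.934]),
([-47.9,26.5,-9.6,-51.3,-49.7,11],[.4591,-.3847,.0816],[.603,.221,-.767]),
([-44,32.7,-8.6,-55.9,-44.1,14.4],[.5074,-.3679,.0234],[.603,.22,-.767]),
([-13.3,10.8,-34.8,-81.1,-9.1,-1.6],[.4867,-.0914,.082],[.691,-.002,-.723])]
def fit(s4):
    def f(p):
        e=[]
        for q,x,z in D:
            X,R=chain(q,p,s4); e+=list(X-x)+list(.1*(R[:,0]-z))
        return np.array(e)
    return least_squares(f,[0,.3,.3,0,.35,0,-.16,.2,0,0]),f
E
python3 - <<'E'
from kin import *
for s4 in (1,-1):
    s,f=fit(s4); print(s4,s.cost,s.x.round(4)); print((f(s.x).reshape(-1,6)*1000).round(1)[:, :].tolist())
E
```

```text
1 0.027901698495696993 [-0.016  -0.3457  0.4221  0.1248  0.4545  0.0311  0.0476 -0.3294 -0.1962
 -0.0879]
[[-10.5, 2.2, -33.1, -0.0, -0.0, -0.0], [1.1, 27.2, -17.3, 0.0, 0.0, 0.0], [-16.1, 9.0, -25.1, 0.1, -0.0, 0.0], [6.6, 12.7, -59.9, 0.1, -0.2, 0.0], [43.4, 15.6, -22.1, -0.0, -0.0, 0.0], [-6.4, 6.7, 52.8, -28.0, -57.4, 0.0], [3.4, -12.9, 39.2, -88.3, -79.9, 0.1], [-6.3, -11.6, 30.7, -80.0, -83.0, -0.0], [-78.7, -22.6, 34.9, -7.2, -30.5, 0.0]]
-1 1.3563660105980902e-06 [ 5.000e-04  1.623e-01  5.640e-01 -2.000e-04  4.213e-01 -3.000e-04
  5.000e-04  3.074e-01 -1.603e-01  5.000e-04]
[[0.4, -0.2, -0.5, -0.0, -0.0, -0.0], [0.1, -0.7, -0.2, 0.0, 0.0, 0.0], [-0.1, 0.5, 0.4, 0.1, -0.0, 0.0], [0.0, -0.1, -0.0, 0.0, 0.0, 0.0], [0.0, 0.3, 0.1, -0.0, -0.0, 0.0], [0.6, -0.3, -0.2, 0.1, -0.0, 0.0], [0.1, 0.2, 0.3, 0.1, -0.1, 0.1], [-0.1, -0.4, -0.2, 0.0, -0.1, -0.0], [-0.2, 0.3, 0.2, 0.0, -0.1, 0.0]]
```

```bash
cat >> kin.py <<'E'
P=fit(-1)[0].x
LO=np.array([-179,-69,-61,-181,-171,-177.]); HI=np.array([179,118,80.6,117.6,-9.14,177.])
def ik(x,z,n=30,seed=0,q0=None):
    rng=np.random.default_rng(seed); out=[]
    def f(q):
        X,R=chain(q,P,-1); return np.r_[(X-x)*10,R[:,0]-z]
    inits=[[rng.uniform(-40,40),rng.uniform(-20,60),rng.uniform(-60,40),rng.uniform(-120,100),rng.uniform(-120,-15)] for _ in range(n)]
    if q0 is not None: inits=[q0]
    for i in inits:
        s=least_squares(f,i,bounds=(LO[:5],HI[:5]),x_scale=30)
        if s.cost<1e-8 and not any(np.abs(s.x-o).max()<2 for o in out): out.append(s.x)
    return sorted(out,key=lambda q:q[4])
E
python3 - <<'E'
from kin import *
from h import toolR
c=np.array([.6124,-.0779])
from h import Rz
Rc=Rz(-.0535)
for yaw in (-25,-15,-3,7,15,22):
    R=toolR(np.radians(yaw))
    for xo,zu in ((-.09,.08),(-.05,.08),(0,.08),(.04,.08),(.075,.08),(.075,.05)):
        og=np.r_[c,0]+Rc@[xo,0,zu]
        tcp=og+Rz(np.radians(yaw))@[-.033,0,.0377]+.0187*R[:,2]
        sol=ik(tcp,R[:,2],n=14)
        print(yaw,xo,zu,tcp.round(3),[s.round(0).tolist() for s in sol])
E
```

```text
-25 -0.09 0.08 [ 0.504 -0.064  0.103] [[-26.0, 10.0, -53.0, -177.0, -13.0]]
-25 -0.05 0.08 [ 0.543 -0.066  0.103] []
-25 0 0.08 [ 0.593 -0.069  0.103] []
-25 0.04 0.08 [ 0.633 -0.071  0.103] []
-25 0.075 0.08 [ 0.668 -0.073  0.103] []
-25 0.075 0.05 [ 0.668 -0.073  0.073] []
-15 -0.09 0.08 [ 0.502 -0.068  0.103] []
-15 -0.05 0.08 [ 0.542 -0.07   0.103] []
-15 0 0.08 [ 0.592 -0.072  0.103] []
-15 0.04 0.08 [ 0.632 -0.075  0.103] []
-15 0.075 0.08 [ 0.667 -0.076  0.103] []
-15 0.075 0.05 [ 0.667 -0.076  0.073] []
-3 -0.09 0.08 [ 0.502 -0.072  0.103] []
-3 -0.05 0.08 [ 0.542 -0.074  0.103] []
-3 0 0.08 [ 0.591 -0.077  0.103] []
-3 0.04 0.08 [ 0.631 -0.079  0.103] []
-3 0.075 0.08 [ 0.666 -0.081  0.103] []
-3 0.075 0.05 [ 0.666 -0.081  0.073] []
7 -0.09 0.08 [ 0.502 -0.076  0.103] []
7 -0.05 0.08 [ 0.542 -0.078  0.103] []
7 0 0.08 [ 0.592 -0.08   0.103] []
7 0.04 0.08 [ 0.632 -0.083  0.103] []
7 0.075 0.08 [ 0.666 -0.084  0.103] []
7 0.075 0.05 [ 0.666 -0.084  0.073] []
15 -0.09 0.08 [ 0.502 -0.079  0.103] [[-7.0, 10.0, -32.0, -54.0, -17.0]]
15 -0.05 0.08 [ 0.542 -0.081  0.103] [[-5.0, 13.0, -28.0, -52.0, -16.0]]
15 0 0.08 [ 0.592 -0.083  0.103] [[-4.0, 17.0, -23.0, -47.0, -16.0]]
15 0.04 0.08 [ 0.632 -0.085  0.103] [[-3.0, 20.0, -19.0, -44.0, -16.0]]
15 0.075 0.08 [ 0.667 -0.087  0.103] [[-2.0, 23.0, -16.0, -41.0, -17.0]]
15 0.075 0.05 [ 0.667 -0.087  0.073] [[-4.0, 25.0, -15.0, -48.0, -16.0]]
22 -0.09 0.08 [ 0.503 -0.081  0.103] [[-12.0, 11.0, -29.0, -57.0, -25.0]]
22 -0.05 0.08 [ 0.543 -0.083  0.103] [[-10.0, 14.0, -25.0, -55.0, -25.0]]
22 0 0.08 [ 0.593 -0.086  0.103] [[-8.0, 18.0, -20.0, -52.0, -24.0]]
22 0.04 0.08 [ 0.633 -0.088  0.103] [[-7.0, 21.0, -16.0, -49.0, -25.0]]
22 0.075 0.08 [ 0.668 -0.09   0.103] [[-6.0, 24.0, -12.0, -46.0, -25.0]]
22 0.075 0.05 [ 0.668 -0.09   0.073] [[-7.0, 26.0, -12.0, -51.0, -24.0]]
```

Run:
```python
from kin import *
from h import toolR,Rz
Rc=Rz(-.0535)
for tilt in (40,33):
  for yc in (-.045,0,.045):
    for rel in (-15,-8,0,8,15):
      yaw=-.0535+np.radians(rel); R=toolR(yaw,tilt); o=[]
      for xo,zu in ((-.03,.08),(.077,.08),(.077,.05)):
        og=np.array([.6124,-.0779,0])+Rc@[xo,yc,zu]
        tcp=og+Rz(yaw)@[-.033,0,.0377]+.0187*R[:,2]
        sol=ik(tcp,R[:,2],n=10)
        o.append([s.round(0).astype(int).tolist() for s in sol][:2])
      print(tilt,yc,rel,o)
```

```text
40 -0.045 -15 [[], [], []]
40 -0.045 -8 [[], [], []]
40 -0.045 0 [[], [], []]
40 -0.045 8 [[], [], []]
40 -0.045 15 [[[-10, 15, -25, -51, -18]], [[-6, 23, -15, -41, -18]], [[-8, 26, -14, -48, -17]]]
40 0 -15 [[], [], []]
40 0 -8 [[], [], []]
40 0 0 [[], [], []]
40 0 8 [[], [], []]
40 0 15 [[[-2, 14, -28, -46, -12]], [[0, 22, -18, -36, -13]], [[-1, 25, -17, -44, -12]]]
40 0.045 -15 [[], [], []]
40 0.045 -8 [[], [], []]
40 0.045 0 [[], [], []]
40 0.045 8 [[], [], []]
40 0.045 15 [[], [], []]
33 -0.045 -15 [[], [], []]
33 -0.045 -8 [[], [], []]
33 -0.045 0 [[], [], []]
33 -0.045 8 [[], [[2, 23, -23, -9, -11]], []]
33 -0.045 15 [[[-3, 15, -28, -29, -17]], [[-2, 23, -16, -24, -19]], [[-3, 26, -16, -28, -17]]]
33 0 -15 [[], [], []]
33 0 -8 [[], [], []]
33 0 0 [[], [], []]
33 0 8 [[], [], []]
33 0 15 [[[5, 14, -33, -21, -11]], [[4, 23, -20, -18, -15]], [[3, 25, -20, -22, -13]]]
33 0.045 -15 [[], [], []]
33 0.045 -8 [[], [], []]
33 0.045 0 [[], [], []]
33 0.045 8 [[], [], []]
33 0.045 15 [[], [[9, 22, -25, -8, -10]], []]
```

Run:
```python
from kin import *
from h import toolR,Rz
Rc=Rz(-.0535)
for tilt in (20,24,28,32):
  for yc in (-.03,0.):
    for rel in (-6,0,4,8):
      yaw=-.0535+np.radians(rel); R=toolR(yaw,tilt); o=[]
      for xo,zu in ((-.09,.05),(-.06,.08),(.068,.08),(.068,.05)):
        og=np.array([.6124,-.0779,0])+Rc@[xo,yc,zu]
        tcp=og+Rz(yaw)@[-.033,0,.037]+.0187*R[:,2]
        sol=ik(tcp,R[:,2],n=8)
        o.append([s.round(0).astype(int).tolist() for s in sol][:2])
      print(tilt,yc,rel,o)
```

```text
20 -0.03 -6 [[], [[8, 13, -46, 26, -13]], [[7, 24, -25, 14, -23]], [[6, 26, -28, 18, -18]]]
20 -0.03 0 [[], [[8, 13, -42, 14, -16]], [[6, 24, -22, 7, -24]], [[6, 26, -25, 9, -20]]]
20 -0.03 4 [[], [[7, 13, -39, 7, -18]], [[5, 24, -21, 3, -25]], [[5, 26, -23, 4, -21]]]
20 -0.03 8 [[[7, 14, -43, 3, -13]], [[6, 14, -37, 1, -20]], [[4, 24, -19, -1, -27]], [[4, 26, -20, -1, -23]]]
20 0.0 -6 [[], [[11, 12, -48, 33, -12]], [[10, 23, -26, 17, -22]], [[9, 26, -30, 22, -17]]]
20 0.0 0 [[], [[11, 13, -45, 20, -14]], [[9, 23, -24, 10, -23]], [[9, 26, -26, 13, -19]]]
20 0.0 4 [[], [[11, 13, -42, 13, -16]], [[8, 24, -22, 6, -24]], [[8, 26, -24, 7, -20]]]
20 0.0 8 [[[11, 14, -47, 12, -9]], [[10, 13, -39, 6, -18]], [[7, 24, -20, 2, -26]], [[7, 26, -22, 2, -22]]]
24 -0.03 -6 [[], [], [[6, 22, -32, 27, -13]], []]
24 -0.03 0 [[], [], [[6, 23, -27, 13, -16]], [[5, 25, -31, 19, -10]]]
24 -0.03 4 [[], [], [[5, 23, -24, 5, -19]], [[5, 25, -27, 7, -14]]]
24 -0.03 8 [[], [[6, 13, -40, 2, -13]], [[4, 23, -22, -1, -21]], [[4, 26, -23, -1, -17]]]
24 0.0 -6 [[], [], [[8, 22, -35, 35, -12]], []]
24 0.0 0 [[], [], [[9, 22, -30, 19, -15]], []]
24 0.0 4 [[], [], [[8, 23, -27, 10, -17]], [[8, 25, -30, 14, -12]]]
24 0.0 8 [[], [[10, 12, -44, 12, -10]], [[7, 23, -24, 3, -19]], [[7, 25, -26, 3, -15]]]
28 -0.03 -6 [[], [], [], []]
28 -0.03 0 [[], [], [], []]
28 -0.03 4 [[], [], [[5, 22, -29, 10, -11]], []]
28 -0.03 8 [[], [], [[4, 23, -24, -2, -15]], [[4, 25, -26, -3, -11]]]
28 0.0 -6 [[], [], [], []]
28 0.0 0 [[], [], [], []]
28 0.0 4 [[], [], [], []]
28 0.0 8 [[], [], [[7, 22, -28, 5, -12]], []]
32 -0.03 -6 [[], [], [], []]
32 -0.03 0 [[], [], [], []]
32 -0.03 4 [[], [], [], []]
32 -0.03 8 [[], [], [[4, 22, -26, -4, -9]], []]
32 0.0 -6 [[], [], [], []]
32 0.0 0 [[], [], [], []]
32 0.0 4 [[], [], [], []]
32 0.0 8 [[], [], [], []]
```

Run:
```python
from kin import *
from h import toolR,Rz
Rc=Rz(-.0535)
import itertools
def ik2(x,z):
    out=[]
    def f(q):
        X,R=chain(q,P,-1); return np.r_[(X-x)*10,R[:,0]-z]
    for q4 in (-175,-150,-120,-90):
      for q1 in (-35,-15):
       for q5 in(-14,-30):
        s=least_squares(f,[q1,20,-35,q4,q5],bounds=(LO[:5],HI[:5]),x_scale=30)
        if s.cost<1e-8 and not any(np.abs(s.x-o).max()<2 for o in out): out.append(s.x)
    return out
for tilt in (40,46,52,58):
  for yc in (-.03,0.,.04):
    for rel in (-8,0,8):
      yaw=-.0535+np.radians(rel); R=toolR(yaw,tilt); o=[]
      for xo,zu in ((-.06,.08),(.07,.08),(.07,.05)):
        og=np.array([.6124,-.0779,0])+Rc@[xo,yc,zu]
        tcp=og+Rz(yaw)@[-.033,0,.037]+.0187*R[:,2]
        o.append([s.round(0).astype(int).tolist() for s in ik2(tcp,R[:,2])][:3])
      print(tilt,yc,rel,o)
```

```text
40 -0.03 -8 [[], [], []]
40 -0.03 0 [[], [], []]
40 -0.03 8 [[], [], []]
40 0.0 -8 [[], [], []]
40 0.0 0 [[], [], []]
40 0.0 8 [[], [], []]
40 0.04 -8 [[], [], []]
40 0.04 0 [[], [], []]
40 0.04 8 [[], [], []]
46 -0.03 -8 [[], [], []]
46 -0.03 0 [[], [], []]
46 -0.03 8 [[[-15, 12, -29, -74, -14]], [], [[-9, 25, -16, -68, -11]]]
46 0.0 -8 [[], [], []]
46 0.0 0 [[], [], []]
46 0.0 8 [[[-9, 12, -30, -75, -11]], [], []]
46 0.04 -8 [[[-20, 12, -39, -138, -9]], [], [[-18, 25, -30, -154, -12]]]
46 0.04 0 [[], [], []]
46 0.04 8 [[], [], []]
52 -0.03 -8 [[[-32, 14, -41, -133, -22]], [[-23, 22, -24, -131, -12]], [[-26, 27, -30, -145, -21]]]
52 -0.03 0 [[[-28, 14, -35, -111, -21]], [[-15, 22, -18, -96, -10]], [[-22, 26, -21, -115, -16]]]
52 -0.03 8 [[[-27, 14, -32, -97, -25]], [[-16, 22, -17, -86, -17]], [[-20, 26, -18, -97, -20]]]
52 0.0 -8 [[[-30, 15, -45, -142, -25]], [[-22, 23, -29, -146, -16]], [[-24, 27, -33, -154, -24]]]
52 0.0 0 [[[-27, 14, -37, -119, -21]], [], [[-21, 26, -24, -124, -17]]]
52 0.0 8 [[[-25, 14, -33, -102, -23]], [[-14, 22, -17, -89, -14]], [[-18, 25, -19, -102, -18]]]
5
[... 477 characters left out ...]
, -134, -31]]]
58 -0.03 8 [[[-36, 18, -36, -111, -36]], [[-25, 24, -21, -109, -27]], [[-28, 28, -23, -116, -31]]]
58 0.0 -8 [[[-34, 19, -52, -150, -41]], [[-25, 25, -37, -157, -31]], [[-25, 30, -39, -160, -37]]]
58 0.0 0 [[[-35, 18, -45, -132, -37]], [[-25, 24, -29, -134, -26]], [[-27, 29, -31, -140, -32]]]
58 0.0 8 [[[-34, 17, -39, -116, -36]], [[-23, 24, -22, -114, -26]], [[-26, 28, -25, -121, -31]]]
58 0.04 -8 [[[-28, 20, -56, -159, -44]], [[-21, 26, -40, -166, -34]], [[-21, 30, -42, -167, -40]]]
58 0.04 0 [[[-31, 18, -49, -141, -39]], [[-22, 25, -32, -144, -28]], [[-23, 29, -35, -148, -34]]]
58 0.04 8 [[[-30, 17, -42, -124, -36]], [[-21, 24, -25, -121, -26]], [[-23, 28, -28, -129, -31]]]
```

Findings: with rel. yaw ≈ 0, a 40° tilt breaks the j5 limit in the chamber. A tilt of about 55° (j4 ≈ -130) is reachable and still clears the roof edge. So I'll set the tray on the open door (reachable at yaw +15°), regrip it at about 55°, and carry on.

Call:
{"method": "drive_tool", "body": {
  "series": [
    [[0,0,0.05,0,0,0.03,255],[0,0,0.1,0,0,0.06,255],[0.03,0,0.13,0,0,0.1,255],[0.07,0,0.13,0,0,0.14,255],[0.12,0,0.13,0,0,0.18,255],[0.17,0,0.13,0,0,0.2,255],[0.22,0,0.13,0,0,0.2,255],[0.26,0,0.13,0,0,0.2,255],[0.3,0,0.13,0,0,0.2,255],[0.3,0,0.13,0,0,0.2,255]]
  ]
}}

```text
time_s: 19.6
tcp_pos: [0.5326, -0.0902, 0.1018]
ee_rot: [[-0.698, -0.281, 0.658], [-0.185, 0.959, 0.213], [-0.691, 0.027, -0.722]]
wrist_force: [0.7, -0.6, -2.5]
gripper_width: 0.184
```

Run:
```python
from h import *
import cv2
s=r.sense(); R=s["ee_rot"]; print(s["time_s"],s["tcp_pos"].round(4),R.round(3).tolist(),s["gripper_width"]*87,s["wrist_force"],s["moment"],s["joints"].round(1))
psi=np.arctan2(R[1,1],R[0,1])-np.pi/2; print("yaw",np.degrees(psi))
print("tool cab xyz",Rz(-.0535).T@(s["tcp_pos"]-[.6124,-.0779,0]))
for n,(x0,y0,x1,y1) in (("side",(240,150,400,300)),):
    im=r.capture(n); k=4
    cv2.imwrite(f"pics/{n}9.png",cv2.resize(im[y0:y1,x0:x1,::-1],None,fx=k,fy=k,interpolation=cv2.INTER_CUBIC))
```

```text
19.6 [ 0.5326 -0.0902  0.1018] [[-0.698, -0.281, 0.658], [-0.185, 0.959, 0.213], [-0.691, 0.027, -0.722]] 16.034284495657907 [ 0.65787126 -0.55140165 -2.48140075] [-5.46291726e-01  1.64737460e+00  1.40167358e-03] [-14.9  13.9 -26.9 -65.9 -24.2  -3.3]
yaw 16.310313826813147
tool cab xyz [-0.07906745 -0.01659255  0.10180434]
```

View pics/side9.png

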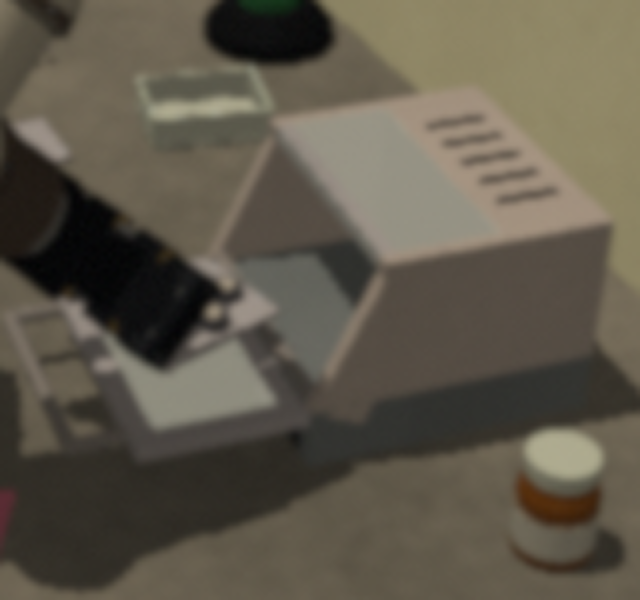

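Run:
```python
from h import *
from kin import ik
s=r.sense(); R0=s["ee_rot"]
for yaw in (16.3,19):
    R=toolR(np.radians(yaw),40); og=np.array([.6124,-.0779,0])+Rz(-.0535)@[-.072,-.01,.05]
    tcp=og+Rz(np.radians(yaw))@[-.033,0,0]+.0187*R[:,2]; tcp[2]=.0734
    print(yaw,tcp.round(4),[q.round(1) for q in ik(tcp,R[:,2],q0=s["joints"][:5])], [q.round(1) for q in ik(tcp+[0,0,.03],R[:,2],q0=s["joints"][:5])])
    rv=(Ro.from_matrix(R)*Ro.from_matrix(R0).inv()).as_rotvec()/(np.pi/2)
    print(((tcp-s["tcp_pos"])/.15).round(3),rv.round(3))
```

```text
16.3 [ 0.5198 -0.0899  0.0734] [array([-12.3,  15.6, -28.7, -63.3, -20.1])] [array([ -8.8,  11.9, -29.2, -54.5, -19.6])]
[-0.081  0.002 -0.188] [-0.028  0.035  0.   ]
19 [ 0.5201 -0.0909  0.0734] [array([-13.6,  16.1, -27.9, -63.1, -22.9])] [array([-10.7,  12.4, -28.1, -55.4, -22.7])]
[-0.079 -0.005 -0.188] [-0.029  0.034  0.03 ]
```

Call:
{"method": "drive_tool", "body": {
  "series": [
    [[-0.03,0,0,-0.01,0.012,0,255],[-0.06,0,0,-0.02,0.024,0,255],[-0.08,0,0,-0.028,0.035,0,255],[-0.08,0,-0.04,-0.028,0.035,0,255],[-0.08,0,-0.08,-0.028,0.035,0,255],[-0.08,0,-0.12,-0.028,0.035,0,255],[-0.08,0,-0.15,-0.028,0.035,0,255],[-0.08,0,-0.17,-0.028,0.035,0,255],[-0.08,0,-0.185,-0.028,0.035,0,255],[-0.08,0,-0.185,-0.028,0.035,0,255]]
  ]
}}

```text
time_s: 20.65
tcp_pos: [0.5197, -0.0907, 0.0738]
ee_rot: [[-0.736, -0.279, 0.617], [-0.214, 0.96, 0.179], [-0.643, 0.0, -0.766]]
wrist_force: [-0.6, -0.8, -2.6]
gripper_width: 0.185
```

Run:
```python
from h import *
import cv2
s=r.sense(); R=s["ee_rot"]; print(s["time_s"],s["tcp_pos"].round(4),R.round(3).tolist(),s["gripper_width"]*87,s["wrist_force"],s["moment"],s["joints"].round(1))
for n,(x0,y0,x1,y1) in (("side",(240,180,360,290)),("top",(225,130,385,270))):
    im=r.capture(n); k=5 if n=="side" else 4
    cv2.imwrite(f"pics/{n}10.png",cv2.resize(im[y0:y1,x0:x1,::-1],None,fx=k,fy=k,interpolation=cv2.INTER_CUBIC))
```

```text
20.65 [ 0.5197 -0.0907  0.0738] [[-0.736, -0.279, 0.617], [-0.214, 0.96, 0.179], [-0.643, 0.0, -0.766]] 16.05210781307145 [-0.6043032  -0.84383344 -2.60963554] [-0.45098005  1.6443959  -0.01171838] [-12.3  15.5 -28.7 -63.1 -20.1  -5.8]
```

View pics/side10.png

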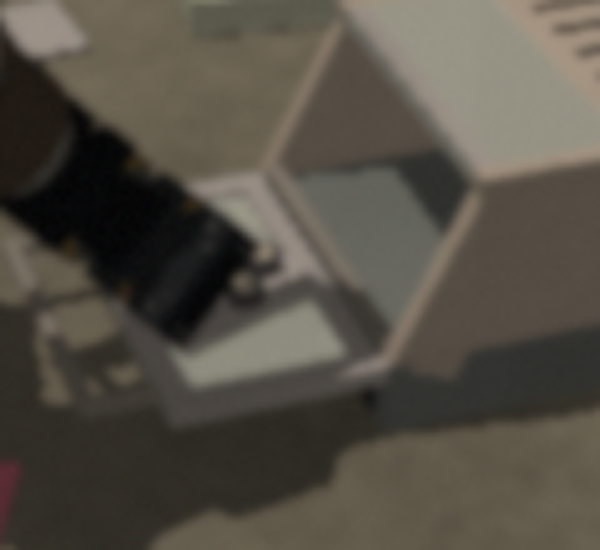

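View pics/top10.png

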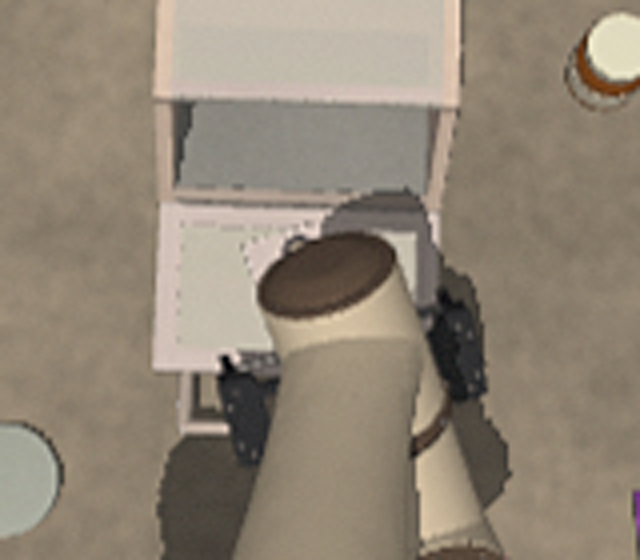

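Still hanging freely (Fz -2.6 N). I'm lowering in small steps to find contact.

Call:
{"method": "drive_tool", "body": {
  "series": [
    [[0,0,-0.005,0,0,0,255],[0,0,-0.01,0,0,0,255],[0,0,-0.015,0,0,0,255],[0,0,-0.02,0,0,0,255],[0,0,-0.02,0,0,0,255],[0,0,-0.02,0,0,0,200],[0,0,-0.02,0,0,0,150],[0,0,-0.02,0,0,0,100],[0,0,-0.02,0,0,0,80],[0,0,-0.02,0,0,0,60]]
  ]
}}

```text
time_s: 21.75
tcp_pos: [0.5199, -0.0907, 0.0709]
ee_rot: [[-0.736, -0.279, 0.617], [-0.214, 0.96, 0.179], [-0.643, -0.0, -0.766]]
wrist_force: [0.1, -0.3, 0.7]
gripper_width: 0.493
```

Run:
```python
from h import *
import cv2
s=r.sense(); R=s["ee_rot"]; print(s["time_s"],s["tcp_pos"].round(4),s["gripper_width"]*87,s["wrist_force"],s["moment"],s["joints"].round(1))
for n,(x0,y0,x1,y1) in (("side",(240,180,360,290)),):
    im=r.capture(n); k=5 if n=="side" else 4
    cv2.imwrite(f"pics/{n}11.png",cv2.resize(im[y0:y1,x0:x1,::-1],None,fx=k,fy=k,interpolation=cv2.INTER_CUBIC))
```

```text
21.75 [ 0.5199 -0.0907  0.0709] 42.89034263472365 [ 0.08606807 -0.3083887   0.67774138] [-0.35756715  1.17334337 -0.00138033] [-12.6  15.9 -28.6 -64.  -20.2  -4.6]
```

View pics/side11.png

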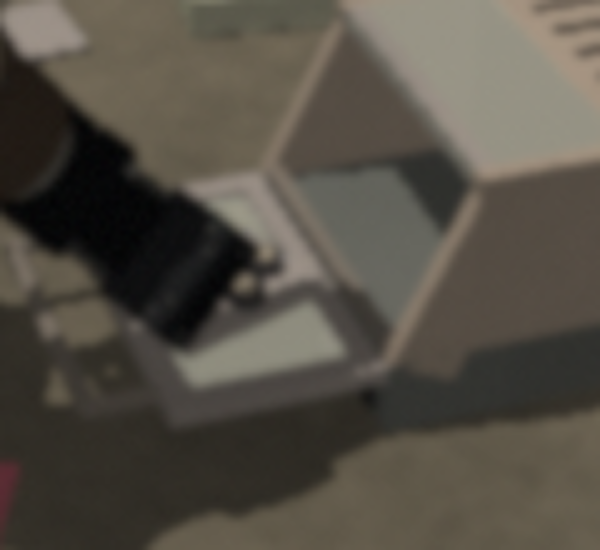

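Run:
```python
from h import *
from kin import ik
s=r.sense(); R0=s["ee_rot"]; pin=s["tcp_pos"]-.0187*R0[:,2]; print("pinch",pin)
q0=s["joints"][:5]
for tilt in (55,58):
    q=q0
    for f in np.linspace(0,1,6)[1:]:
        t=40+(tilt-40)*f; R=toolR(np.radians(16.3),t); tcp=pin+[0,0,.002]+.0187*R[:,2]
        S=ik(tcp,R[:,2],q0=q); 
        if S: q=S[0]
        print(tilt,"rot",round(t),tcp.round(4),[x.round(0).astype(int).tolist() for x in S])
    rv=(Ro.from_matrix(R)*Ro.from_matrix(R0).inv()).as_rotvec()/(np.pi/2); print("d",((tcp-s["tcp_pos"])/.15).round(3),rv.round(3))
    # lift, yaw & forward, enter, lower
    for lab,xo,yc,yaw,zu in (("lift",-.072,-.01,16.3,.085),("yaw",-.065,-.01,6,.085),("yaw",-.06,-.005,-3.07,.085),("in",-.02,0,-3.07,.085),("in",.03,0,-3.07,.085),("in",.074,0,-3.07,.085),("down",.074,0,-3.07,.065),("down",.074,0,-3.07,.05)):
        R=toolR(np.radians(yaw),tilt); og=np.array([.6124,-.0779,0])+Rz(-.0535)@[xo,yc,zu]
        tcp=og+Rz(np.radians(yaw))@[-.033,0,.037]+.0187*R[:,2]
        S=ik(tcp,R[:,2],q0=q)
        if S:q=S[0]
        print(tilt,lab,tcp.round(4),[x.round(0).astype(int).tolist() for x in S])
```

```text
pinch [ 0.50840698 -0.09402291  0.08520462]
55 rot 43 [ 0.5206 -0.0904  0.0735] [[-17, 16, -29, -73, -23]]
55 rot 46 [ 0.5213 -0.0902  0.0742] [[-22, 17, -29, -81, -27]]
55 rot 49 [ 0.522  -0.0901  0.0749] [[-26, 18, -30, -88, -31]]
55 rot 52 [ 0.5226 -0.0899  0.0757] [[-30, 20, -31, -93, -35]]
55 rot 55 [ 0.5231 -0.0897  0.0765] [[-34, 21, -33, -98, -39]]
d [0.021 0.006 0.037] [ 0.047 -0.16   0.001]
55 lift [ 0.523  -0.089   0.1113] [[-30, 16, -31, -92, -37]]
55 yaw [ 0.5294 -0.0863  0.1113] [[-30, 14, -35, -105, -30]]
55 yaw [ 0.5346 -0.0787  0.1113] [[-31, 14, -40, -124, -28]]
55 in [ 0.5748 -0.0759  0.1113] [[-28, 17, -36, -126, -25]]
55 in [ 0.6247 -0.0786  0.1113] [[-24, 20, -29, -125, -21]]
55 in [ 0.6686 -0.0809  0.1113] [[-21, 22, -23, -122, -17]]
55 down [ 0.6686 -0.0809  0.0913] [[-23, 25, -26, -130, -22]]
55 down [ 0.6686 -0.0809  0.0763] [[-25, 27, -28, -134, -25]]
58 rot 44 [ 0.5208 -0.0904  0.0737] [[-18, 16, -29, -74, -24]]
58 rot 47 [ 0.5216 -0.0902  0.0745] [[-24, 17, -29, -84, -28]]
58 rot 51 [ 0.5223 -0.09    0.0754] [[-29, 19, -31, -91, -33]]
58 rot 54 [ 0.523  -0.0898  0.0763] [[-33, 21, -33, -97, -38]]
58 rot 58 [ 0.5236 -0.0896  0.0773] [[-37, 23, -34, -102, -44]]
d [0.025 0.007 0.043] [ 0.056 -0.192  0.001]
58 lift [ 0.5235 -0.0888  0.1121] [[-34, 17, -33, -97, -41]]
58 yaw [ 0.5299 -0.0862  0.1121] [[-34, 16, -37, -111, -36]]
58 yaw [ 0.5351 -0.0788  0.1121] [[-35, 17, -44, -130, -35]]
58 in [ 0.5753 -0.0759  0.1121] [[-31, 19, -40, -132, -32]]
58 in [ 0.6252 -0.0786  0.1121] [[-27, 21, -33, -133, -29]]
58 in [ 0.6692 -0.0809  0.1121] [[-24, 24, -27, -133, -25]]
58 down [ 0.6692 -0.0809  0.0921] [[-26, 27, -30, -137, -29]]
58 down [ 0.6692 -0.0809  0.0771] [[-27, 29, -31, -140, -32]]
```

Call:
{"method": "drive_tool", "body": {
  "series": [
    [[0.003,0.001,0.007,0.008,-0.028,0,60],[0.007,0.002,0.013,0.016,-0.057,0,60],[0.011,0.003,0.02,0.025,-0.085,0,60],[0.015,0.004,0.026,0.033,-0.114,0,60],[0.019,0.005,0.033,0.042,-0.142,0,60],[0.022,0.006,0.039,0.05,-0.171,0,60],[0.022,0.006,0.039,0.05,-0.171,0,60],[0.022,0.006,0.039,0.05,-0.171,0,255],[0.022,0.006,0.039,0.05,-0.171,0,255],[0.022,0.006,0.039,0.05,-0.171,0,255]]
  ]
}}

```text
time_s: 22.8
tcp_pos: [0.5237, -0.0894, 0.0775]
ee_rot: [[-0.535, -0.281, 0.797], [-0.158, 0.96, 0.232], [-0.83, -0.001, -0.558]]
wrist_force: [0.5, -0.5, -0.1]
gripper_width: 0.574
```

Run:
```python
from h import *
import cv2
s=r.sense(); R=s["ee_rot"]; print(s["time_s"],s["tcp_pos"].round(4),R.round(3).tolist(),s["gripper_width"]*87,s["wrist_force"],s["moment"],s["joints"].round(1))
for n,(x0,y0,x1,y1) in (("side",(230,180,370,290)),("top",(225,130,385,270))):
    im=r.capture(n); k=4
    cv2.imwrite(f"pics/{n}12.png",cv2.resize(im[y0:y1,x0:x1,::-1],None,fx=k,fy=k,interpolation=cv2.INTER_CUBIC))
```

```text
22.8 [ 0.5237 -0.0894  0.0775] [[-0.535, -0.281, 0.797], [-0.158, 0.96, 0.232], [-0.83, -0.001, -0.558]] 49.94855713386195 [ 0.47570417 -0.49893886 -0.11445189] [-0.48915362  1.55693621  0.02406095] [-34.7  21.9 -33.4 -99.8 -40.9  47.5]
```

View pics/side12.png

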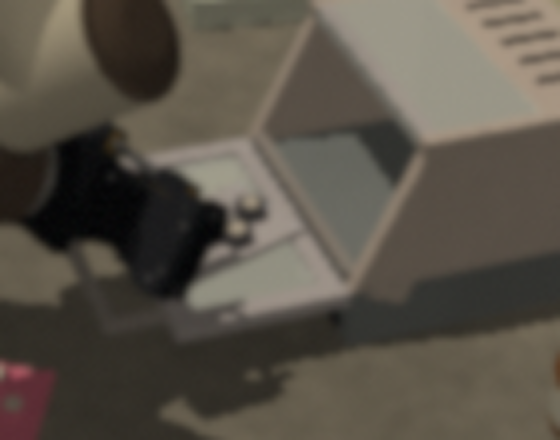

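View pics/top12.png

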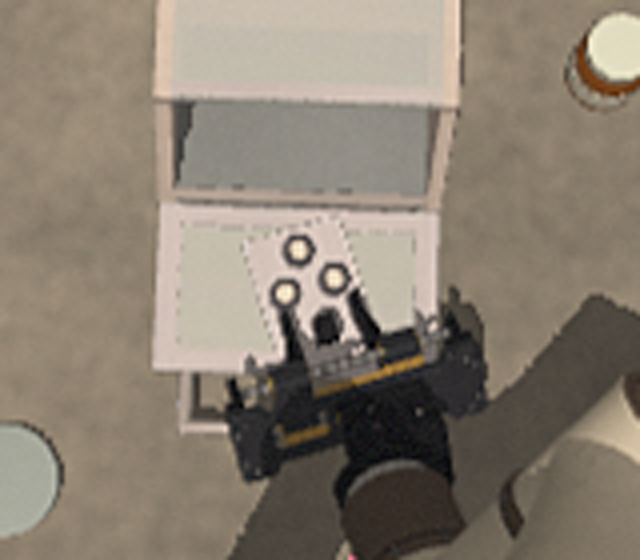

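Top view: the tray sits on the door at about yaw 16° with the block (crop (327,322)) between the fingers and all three discs on it. Closing, then a small lift.

Call:
{"method": "drive_tool", "body": {
  "series": [
    [[0,0,0,0,0,0,255],[0,0,0,0,0,0,255],[0,0,0,0,0,0,255],[0,0,0,0,0,0,255],[0,0,0,0,0,0,255],[0,0,0,0,0,0,255],[0,0,0.03,0,0,0,255],[0,0,0.08,0,0,0,255],[0,0,0.14,0,0,0,255],[0,0,0.2,0,0,0,255]]
  ]
}}

```text
time_s: 23.9
tcp_pos: [0.5226, -0.0899, 0.1067]
ee_rot: [[-0.538, -0.279, 0.796], [-0.156, 0.96, 0.231], [-0.828, 0.001, -0.56]]
wrist_force: [-1.0, 0.0, -1.8]
gripper_width: 0.181
```

Run:
```python
from h import *
import cv2
s=r.sense(); R=s["ee_rot"]; print(s["time_s"],s["tcp_pos"].round(4),R.round(3).tolist(),s["gripper_width"]*87,s["wrist_force"],s["moment"],s["joints"].round(1))
for n,(x0,y0,x1,y1) in (("side",(230,180,370,290)),("top",(225,130,385,270))):
    im=r.capture(n); k=4
    cv2.imwrite(f"pics/{n}13.png",cv2.resize(im[y0:y1,x0:x1,::-1],None,fx=k,fy=k,interpolation=cv2.INTER_CUBIC))
```

```text
23.9 [ 0.5226 -0.0899  0.1067] [[-0.538, -0.279, 0.796], [-0.156, 0.96, 0.231], [-0.828, 0.001, -0.56]] 15.789716701992372 [-0.97680249  0.00275837 -1.83240313] [-5.97068517e-01  2.08548008e+00  9.67356328e-04] [-32.1  16.9 -32.  -94.4 -38.4  37.7]
```

View pics/side13.png

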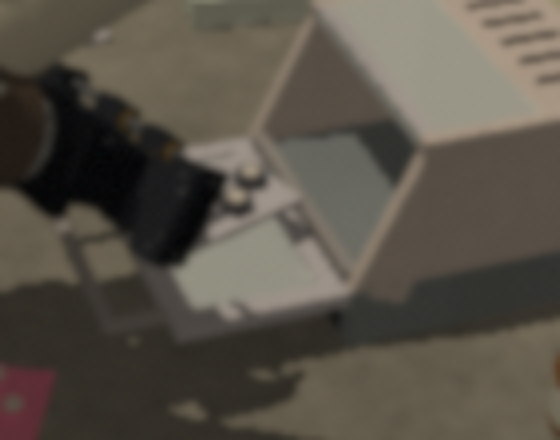

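View pics/top13.png

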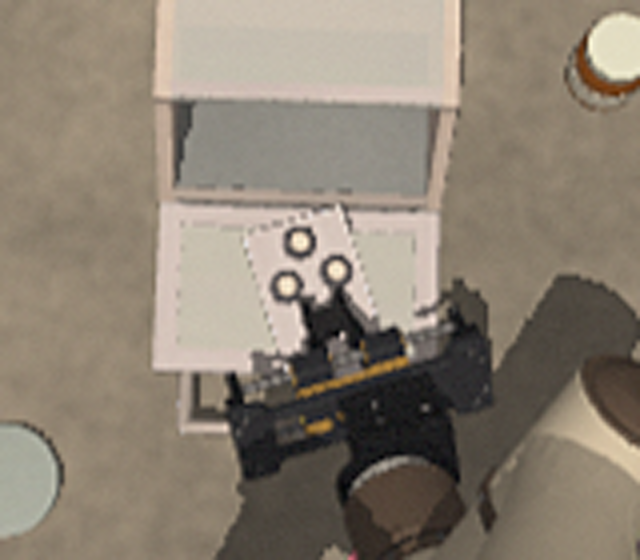

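Run:
```python
from h import *
s=r.sense(); R=s["ee_rot"]; psi=np.arctan2(R[1,1],R[0,1])-np.pi/2; pin=s["tcp_pos"]-.0187*R[:,2]; print("pin",pin.round(4),np.degrees(psi))
obsT=np.array([[247,232],[340,207],[300,241],[336,269],[287,286]])/4+[225,130]-.5
obsS=np.array([[300,190],[250,175],[236,200]])/4+[230,180]-.5   # front right corner?, disc a, disc b
L=np.array([[.055,.04,.006],[.055,-.04,.006],[.035,0,.015],[.005,-.02,.015],[.005,.02,.015]])
def f(p,pitch=None):
    Rt=Rz(p[2])@Ro.from_euler("y",p[3]).as_matrix()
    P=L@Rt.T+[p[0],p[1],p[4]]
    return np.r_[(proj("top",P)-obsT).ravel(),(proj("side",P[2:4])-obsS[1:]).ravel()]
o=pin+Rz(psi)@[.033,0,-.037]
s_=least_squares(f,[o[0],o[1],psi,0,o[2]]); p=s_.x
print("expected o",o.round(4)); print("fit o",p[[0,1,4]].round(4),"yaw",np.degrees(p[2]),"pitch",p[3]); print(s_.fun.reshape(-1,2).round(1).tolist())
print("in tray frame pin-o",(Rz(psi).T@(pin-p[[0,1,4]])).round(4))
```

```text
pin [ 0.5085 -0.0941  0.1185] 16.265053612226
expected o [ 0.5402 -0.0849  0.0815]
fit o [ 0.5408 -0.0837  0.0782] yaw 15.016407662179512 pitch 0.023677628819355184
[[-0.9, 0.4], [0.7, -0.3], [0.1, 0.0], [0.2, 0.5], [-0.2, -0.2], [0.3, 0.0], [0.1, -0.1]]
in tray frame pin-o [-0.0339 -0.0009  0.0403]
```

The tray fit matches expectations (origin within 1–3 mm, underside about 78 mm, pitch about 0.02). Next, turn to the cabinet's yaw in front of the opening.

Call:
{"method": "drive_tool", "body": {
  "series": [
    [[0,0,0.02,0,0,-0.01,255],[0.01,0.01,0.04,0,0,-0.03,255],[0.03,0.02,0.06,0,0,-0.055,255],[0.05,0.035,0.06,0,0,-0.08,255],[0.07,0.05,0.06,0,0,-0.11,255],[0.09,0.065,0.06,0,0,-0.14,255],[0.11,0.08,0.06,0,0,-0.165,255],[0.13,0.095,0.06,0,0,-0.19,255],[0.14,0.105,0.06,0,0,-0.205,255],[0.143,0.105,0.06,0,0,-0.215,255]]
  ]
}}

```text
time_s: 25.0
tcp_pos: [0.5439, -0.0737, 0.115]
ee_rot: [[-0.56, 0.057, 0.827], [0.033, 0.998, -0.047], [-0.828, 0.001, -0.561]]
wrist_force: [-0.3, 0.4, -2.1]
gripper_width: 0.178
```

Run:
```python
from h import *
s=r.sense(); R=s["ee_rot"]; psi=np.arctan2(R[1,1],R[0,1])-np.pi/2
print(s["time_s"],s["tcp_pos"].round(4),R.round(3).tolist(),np.degrees(psi),s["gripper_width"]*87,s["wrist_force"],s["joints"].round(1))
t=np.array([.6124,-.0779,0])+Rz(-.0535)@[.077-.0185,0,0]; print("d",((t-s["tcp_pos"])/.15).round(3))
```

```text
25.0 [ 0.5439 -0.0737  0.115 ] [[-0.56, 0.057, 0.827], [0.033, 0.998, -0.047], [-0.828, 0.001, -0.561]] -3.281712931035287 15.527801306655421 [-0.30839432  0.37340782 -2.11772382] [ -30.5   14.9  -40.4 -127.1  -28.4   56.7]
d [ 0.846 -0.049 -0.767]
```

Call:
{"method": "drive_tool", "body": {
  "series": [
    [[0.04,0,0,0,0,0,255],[0.11,-0.01,0,0,0,0,255],[0.2,-0.01,0,0,0,0,255],[0.3,-0.02,0,0,0,0,255],[0.4,-0.02,0,0,0,0,255],[0.5,-0.03,0,0,0,0,255],[0.6,-0.035,0,0,0,0,255],[0.7,-0.04,0,0,0,0,255],[0.79,-0.045,0,0,0,0,255],[0.846,-0.05,0,0,0,0,255]]
  ]
}}

```text
time_s: 26.0
tcp_pos: [0.6738, -0.0813, 0.1161]
ee_rot: [[-0.557, 0.054, 0.829], [0.03, 0.999, -0.045], [-0.83, 0.0, -0.558]]
wrist_force: [0.1, -0.2, -2.0]
gripper_width: 0.181
```

Run:
```python
from h import *
import cv2
s=r.sense(); R=s["ee_rot"]; psi=np.arctan2(R[1,1],R[0,1])-np.pi/2
print(s["time_s"],s["tcp_pos"].round(4),R.round(3).tolist(),np.degrees(psi),s["gripper_width"]*87,s["wrist_force"],s["joints"].round(1))
print(Rz(-.0535).T@(s["tcp_pos"]-[.6124,-.0779,0]))
for n,(x0,y0,x1,y1) in (("side",(260,150,400,290)),("top",(225,80,385,230))):
    im=r.capture(n); k=4
    cv2.imwrite(f"pics/{n}14.png",cv2.resize(im[y0:y1,x0:x1,::-1],None,fx=k,fy=k,interpolation=cv2.INTER_CUBIC))
```

```text
26.0 [ 0.6738 -0.0813  0.1161] [[-0.557, 0.054, 0.829], [0.03, 0.999, -0.045], [-0.83, 0.0, -0.558]] -3.089742798387247 15.772040976884066 [ 0.06036013 -0.1862291  -1.95508023] [ -21.5   22.6  -23.4 -124.5  -18.5   46.4]
[ 6.14910070e-02 -8.20966056e-05  1.16123701e-01]
```

View pics/side14.png

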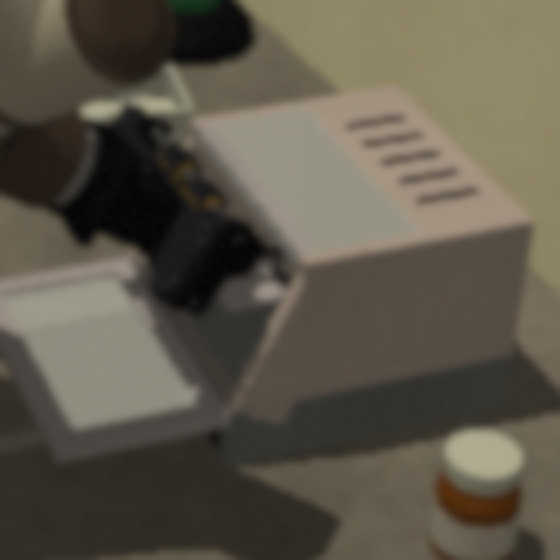

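View pics/top14.png

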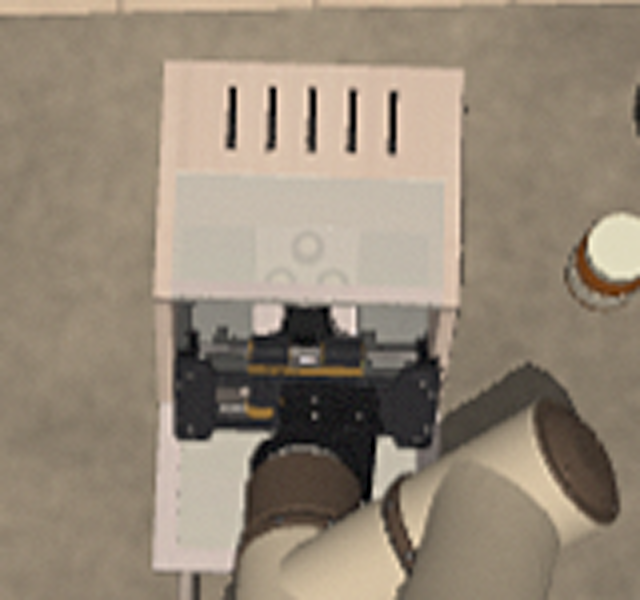

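The tray is inside under the roof (discs visible through the roof at top crop (308,247)), and the gripper is in front of the edge. Lowering.

Call:
{"method": "drive_tool", "body": {
  "series": [
    [[0,0,-0.02,0,0,0,255],[0,0,-0.06,0,0,0,255],[0,0,-0.1,0,0,0,255],[0,0,-0.14,0,0,0,255],[0,0,-0.18,0,0,0,255],[0,0,-0.21,0,0,0,255],[0,0,-0.23,0,0,0,255],[0,0,-0.24,0,0,0,255],[0,0,-0.25,0,0,0,255],[0,0,-0.255,0,0,0,255]]
  ]
}}

```text
time_s: 27.1
tcp_pos: [0.6716, -0.0816, 0.0777]
ee_rot: [[-0.558, 0.055, 0.828], [0.031, 0.999, -0.045], [-0.83, 0.0, -0.558]]
wrist_force: [1.0, -0.5, -2.3]
gripper_width: 0.182
```

Run:
```python
from h import *
s=r.sense(); R=s["ee_rot"]
print(s["time_s"],s["tcp_pos"].round(4),R.round(3).tolist(),s["gripper_width"]*87,s["wrist_force"],s["moment"],s["joints"].round(1))
print(Rz(-.0535).T@(s["tcp_pos"]-[.6124,-.0779,0]))
```

```text
27.1 [ 0.6716 -0.0816  0.0777] [[-0.558, 0.055, 0.828], [0.031, 0.999, -0.045], [-0.83, 0.0, -0.558]] 15.79346576704011 [ 0.99153065 -0.48262565 -2.3091932 ] [ 0.1390537   2.1128602  -0.00886316] [ -25.1   27.8  -28.4 -136.5  -26.8   62.5]
[ 0.05934222 -0.00050029  0.07769312]
```

Call:
{"method": "drive_tool", "body": {
  "series": [
    [[0,0,-0.005,0,0,0,255],[0,0,-0.01,0,0,0,255],[0,0,-0.015,0,0,0,255],[0,0,-0.018,0,0,0,255],[0,0,-0.018,0,0,0,255],[0,0,-0.018,0,0,0,200],[0,0,-0.018,0,0,0,150],[0,0,-0.018,0,0,0,100],[0,0,-0.018,0,0,0,100],[0,0,-0.018,0,0,0,100]]
  ]
}}

```text
time_s: 28.1
tcp_pos: [0.6716, -0.0816, 0.0748]
ee_rot: [[-0.558, 0.055, 0.828], [0.031, 0.999, -0.045], [-0.829, 0.0, -0.559]]
wrist_force: [0.8, 0.4, 1.1]
gripper_width: 0.493
```

Run:
```python
from h import *
import cv2
s=r.sense(); R=s["ee_rot"]
print(s["time_s"],s["tcp_pos"].round(4),s["gripper_width"]*87,s["wrist_force"],s["moment"],s["joints"].round(1))
for n,(x0,y0,x1,y1) in (("side",(280,180,370,270)),("top",(255,100,355,200))):
    im=r.capture(n); k=6
    cv2.imwrite(f"pics/{n}15.png",cv2.resize(im[y0:y1,x0:x1,::-1],None,fx=k,fy=k,interpolation=cv2.INTER_CUBIC))
```

```text
28.1 [ 0.6716 -0.0816  0.0748] 42.889131908626155 [0.78591265 0.37649505 1.09932366] [0.13774284 1.60836356 0.03373674] [ -25.3   28.2  -28.6 -137.1  -27.4   63.3]
```

View pics/side15.png

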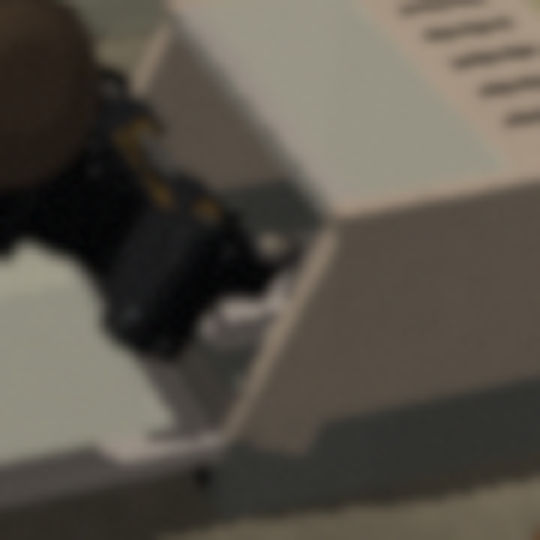

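View pics/top15.png

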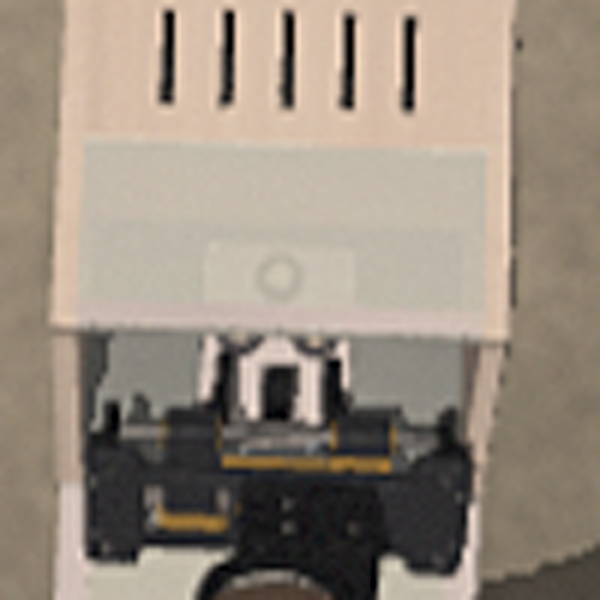

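The tray is free and on the floor (load gone, block at top crop (280,390) clear of both fingers). I'm checking the retreat and re-orientation path with the fitted kinematics.

Run:
```python
from h import *
from kin import ik
from scipy.spatial.transform import Slerp
s=r.sense(); R0=s["ee_rot"]; p0=s["tcp_pos"]; q=s["joints"][:5]
p1=p0-.13*R0[:,2]
a=-.0535
Rv=np.column_stack([[np.sin(a),-np.cos(a),0],[-np.cos(a),-np.sin(a),0],[0,0,-1]]); print(np.linalg.det(Rv).round(2),"rv",(Ro.from_matrix(Rv)*Ro.from_matrix(R0).inv()).as_rotvec()/(np.pi/2), np.degrees((Ro.from_matrix(Rv)*Ro.from_matrix(R0).inv()).magnitude()))
for f in (.33,.66,1):
    S=ik(p0+f*(p1-p0),R0[:,2],q0=q); q=S[0] if S else q; print("ret",(p0+f*(p1-p0)).round(3),[x.round(0).astype(int).tolist() for x in S])
qs=q
for p2 in ([.436,-.0684,.17],[.436,-.12,.2]):
  q=qs; sl=Slerp([0,1],Ro.from_matrix([R0,Rv]))
  for f in np.linspace(.1,1,10):
    R=sl(f).as_matrix(); p=p1+f*(np.array(p2)-p1)
    S=ik(p,R[:,2],q0=q); q=S[0] if S else q
    print(p2,f.round(1),p.round(3),R[:,2].round(2),[x.round(0).astype(int).tolist() for x in S])
```

```text
1.0 rv [-0.45865573  0.5108263   0.91291661] 102.80211602501713
ret [ 0.636 -0.08   0.099] [[-26, 23, -31, -132, -26]]
ret [ 0.601 -0.078  0.123] [[-26, 17, -32, -125, -23]]
ret [ 0.564 -0.076  0.147] [[-24, 11, -33, -115, -19]]
[0.436, -0.0684, 0.17] 0.1 [ 0.551 -0.075  0.15 ] [ 0.78  0.03 -0.62] []
[0.436, -0.0684, 0.17] 0.2 [ 0.538 -0.074  0.152] [ 0.72  0.09 -0.69] []
[0.436, -0.0684, 0.17] 0.3 [ 0.526 -0.073  0.154] [ 0.65  0.14 -0.75] [[3, 5, -35, -33, -10]]
[0.436, -0.0684, 0.17] 0.4 [ 0.513 -0.073  0.156] [ 0.56  0.17 -0.81] [[3, 5, -34, -26, -18]]
[0.436, -0.0684, 0.17] 0.5 [ 0.5   -0.072  0.159] [ 0.47  0.18 -0.86] [[4, 5, -33, -21, -25]]
[0.436, -0.0684, 0.17] 0.6 [ 0.487 -0.071  0.161] [ 0.37  0.18 -0.91] [[4, 5, -31, -16, -32]]
[0.436, -0.0684, 0.17] 0.7 [ 0.474 -0.071  0.163] [ 0.27  0.16 -0.95] [[6, 5, -30, -12, -39]]
[0.436, -0.0684, 0.17] 0.8 [ 0.462 -0.07   0.165] [ 0.18  0.12 -0.98] [[8, 6, -29, -8, -44]]
[0.436, -0.0684, 0.17] 0.9 [ 0.449 -0.069  0.168] [ 0.08  0.07 -0.99] [[10, 6, -29, -4, -50]]
[0.436, -0.0684, 0.17] 1.0 [ 0.436 -0.068  0.17 ] [ 0.  0. -1.] [[12
[... 178 characters left out ...]
 0.3 [ 0.526 -0.089  0.163] [ 0.65  0.14 -0.75] [[0, 5, -33, -34, -14]]
[0.436, -0.12, 0.2] 0.4 [ 0.513 -0.093  0.168] [ 0.56  0.17 -0.81] [[0, 4, -32, -27, -22]]
[0.436, -0.12, 0.2] 0.5 [ 0.5   -0.098  0.174] [ 0.47  0.18 -0.86] [[-1, 4, -30, -22, -29]]
[0.436, -0.12, 0.2] 0.6 [ 0.487 -0.102  0.179] [ 0.37  0.18 -0.91] [[-1, 4, -28, -17, -37]]
[0.436, -0.12, 0.2] 0.7 [ 0.474 -0.107  0.184] [ 0.27  0.16 -0.95] [[0, 5, -26, -13, -43]]
[0.436, -0.12, 0.2] 0.8 [ 0.462 -0.111  0.189] [ 0.18  0.12 -0.98] [[1, 5, -25, -9, -49]]
[0.436, -0.12, 0.2] 0.9 [ 0.449 -0.116  0.195] [ 0.08  0.07 -0.99] [[3, 6, -25, -4, -55]]
[0.436, -0.12, 0.2] 1.0 [ 0.436 -0.12   0.2  ] [ 0.  0. -1.] [[5, 6, -25, 0, -59]]
```

Run:
```python
from h import *
from kin import ik
from scipy.spatial.transform import Slerp
s=r.sense(); R0=s["ee_rot"]; p0=s["tcp_pos"]; q=s["joints"][:5]
a=-.0535
Rv=np.column_stack([[np.sin(a),-np.cos(a),0],[-np.cos(a),-np.sin(a),0],[0,0,-1]])
p1=p0+np.array([-.8,.04,.5])*.15; p2=p1+np.array([-.2,-.2,.1])*.15; p3=np.array([.436,-.12,.19])
yaw=27
def run(lab,pa,pb,Ra,Rb,n,q):
    sl=Slerp([0,1],Ro.from_matrix([Ra,Rb]))
    for f in np.linspace(0,1,n+1)[1:]:
        R=sl(f).as_matrix(); p=pa+f*(pb-pa); S=ik(p,R[:,2],q0=q); q=S[0] if S else q
        print(lab,f.round(2),p.round(3),R[:,2].round(2),[x.round(0).astype(int).tolist() for x in S])
    return q
R2=Rz(np.radians(yaw))@R0
q=run("ret",p0,p1,R0,R0,4,q); q=run("yaw",p1,p2,R0,R2,5,q); q=run("slerp",p2,p3,R2,Rv,9,q)
rv=(Ro.from_matrix(Rv)*Ro.from_matrix(R2).inv()).as_rotvec()/(np.pi/2); print("yawunits",yaw/90,"rv",rv.round(3),np.linalg.norm(rv)*90,"d",((p3-p2)/.15).round(3))
```

```text
ret 0.25 [ 0.642 -0.08   0.094] [ 0.83 -0.05 -0.56] [[-26, 24, -31, -133, -26]]
ret 0.5 [ 0.612 -0.079  0.112] [ 0.83 -0.05 -0.56] [[-26, 20, -32, -128, -24]]
ret 0.75 [ 0.582 -0.077  0.131] [ 0.83 -0.05 -0.56] [[-26, 15, -34, -122, -22]]
ret 1.0 [ 0.552 -0.076  0.15 ] [ 0.83 -0.05 -0.56] [[-24, 9, -34, -114, -19]]
yaw 0.2 [ 0.546 -0.082  0.153] [ 0.83  0.03 -0.56] [[-23, 9, -32, -101, -21]]
yaw 0.4 [ 0.54  -0.088  0.156] [ 0.82  0.11 -0.56] [[-24, 9, -31, -92, -26]]
yaw 0.6 [ 0.534 -0.094  0.159] [ 0.81  0.19 -0.56] [[-26, 9, -29, -86, -32]]
yaw 0.8 [ 0.528 -0.1    0.162] [ 0.79  0.26 -0.56] [[-28, 10, -27, -81, -38]]
yaw 1.0 [ 0.522 -0.106  0.165] [ 0.76  0.34 -0.56] [[-30, 11, -26, -77, -44]]
slerp 0.11 [ 0.512 -0.107  0.168] [ 0.68  0.36 -0.64] [[-26, 10, -24, -66, -43]]
slerp 0.22 [ 0.503 -0.109  0.17 ] [ 0.6   0.37 -0.71] [[-21, 9, -22, -55, -43]]
slerp 0.33 [ 0.493 -0.11   0.173] [ 0.51  0.36 -0.78] [[-17, 8, -22, -45, -44]]
slerp 0.44 [ 0.484 -0.112  0.176] [ 0.41  0.33 -0.85] [[-13, 7, -22, -36, -46]]
slerp 0.56 [ 0.474 -0.114  0.179] [ 0.32  0.29 -0.9 ] [[-9, 7, -22, -27, -48]]
slerp 0.67 [ 0.465 -0.115  0.182] [ 0.23  0.24 -0.94] [[-5, 7, -22, -20, -50]]
slerp 0.78 [ 0.455 -0.117  0.184] [ 0.15  0.17 -0.97] [[-2, 7, -23, -13, -53]]
slerp 0.89 [ 0.446 -0.118  0.187] [ 0.07  0.09 -0.99] [[2, 7, -24, -6, -55]]
slerp 1.0 [ 0.436 -0.12   0.19 ] [-0.  0. -1.] [[5, 7, -26, 0, -58]]
yawunits 0.3 rv [-0.538  0.371  0.642] 82.39508114835476 d [-0.57  -0.097  0.168]
```

Call:
{"method": "drive_tool", "body": {
  "series": [
    [[-0.03,0,0.02,0,0,0,100],[-0.08,0,0.05,0,0,0,100],[-0.16,0.01,0.11,0,0,0,100],[-0.26,0.01,0.17,0,0,0,100],[-0.36,0.02,0.24,0,0,0,100],[-0.46,0.02,0.31,0,0,0,100],[-0.56,0.03,0.37,0,0,0,100],[-0.66,0.03,0.44,0,0,0,100],[-0.75,0.04,0.5,0,0,0,100],[-0.8,0.04,0.53,0,0,0,100]]
  ]
}}

```text
time_s: 29.2
tcp_pos: [0.5503, -0.0754, 0.156]
ee_rot: [[-0.556, 0.054, 0.829], [0.029, 0.999, -0.046], [-0.831, -0.001, -0.557]]
wrist_force: [0.4, 0.1, 1.3]
gripper_width: 0.605
```

Call:
{"method": "drive_tool", "body": {
  "series": [
    [[-0.02,-0.02,0.01,0,0,0.03,100],[-0.04,-0.04,0.02,0,0,0.06,100],[-0.06,-0.06,0.03,0,0,0.09,100],[-0.08,-0.08,0.04,0,0,0.12,100],[-0.1,-0.1,0.05,0,0,0.15,100],[-0.12,-0.12,0.06,0,0,0.18,120],[-0.14,-0.14,0.07,0,0,0.21,150],[-0.16,-0.16,0.08,0,0,0.24,150],[-0.18,-0.18,0.09,0,0,0.27,150],[-0.2,-0.2,0.1,0,0,0.3,150]]
  ]
}}

```text
time_s: 30.2
tcp_pos: [0.5206, -0.1056, 0.1699]
ee_rot: [[-0.51, -0.406, 0.758], [-0.227, 0.914, 0.337], [-0.829, -0.0, -0.559]]
wrist_force: [1.2, -0.6, -0.0]
gripper_width: 0.412
```

Run:
```python
from h import *
import cv2
s=r.sense(); R=s["ee_rot"]
print(s["time_s"],s["tcp_pos"].round(4),R.round(3).tolist(),s["gripper_width"]*87,s["wrist_force"],s["joints"].round(1))
a=-.0535
Rv=np.column_stack([[np.sin(a),-np.cos(a),0],[-np.cos(a),-np.sin(a),0],[0,0,-1]])
rv=(Ro.from_matrix(Rv)*Ro.from_matrix(R).inv()).as_rotvec()/(np.pi/2); print(rv.round(3),((np.array([.436,-.12,.19])-s["tcp_pos"])/.15).round(3))
for n,(x0,y0,x1,y1) in (("side",(270,170,400,270)),("top",(255,90,355,200))):
    im=r.capture(n); k=5
    cv2.imwrite(f"pics/{n}16.png",cv2.resize(im[y0:y1,x0:x1,::-1],None,fx=k,fy=k,interpolation=cv2.INTER_CUBIC))
```

```text
30.2 [ 0.5206 -0.1056  0.1699] [[-0.51, -0.406, 0.758], [-0.227, 0.914, 0.337], [-0.829, -0.0, -0.559]] 35.85514682838102 [ 1.21806655 -0.59874967 -0.04158262] [-29.9  10.8 -25.4 -76.4 -43.5  19. ]
[-0.538  0.37   0.641] [-0.564 -0.096  0.134]
```

View pics/side16.png

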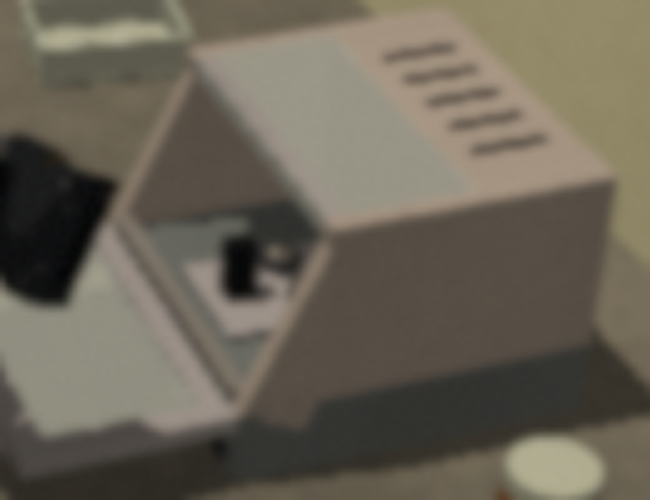

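View pics/top16.png

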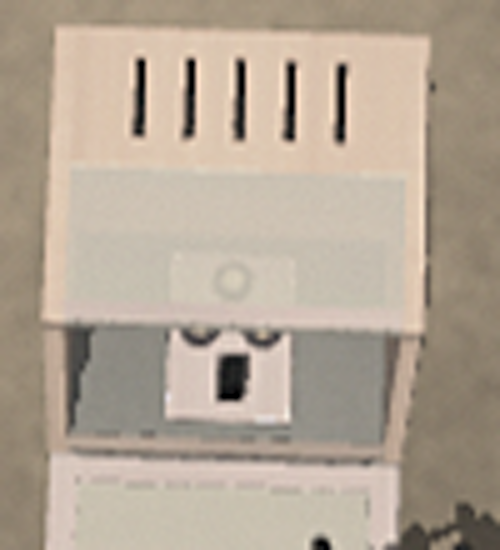

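Run:
```python
from h import *
w=[]
for us,ut in (((306.9,222.5),(287.5,173.1)),((315.5,236.5),(312.9,174.3))):
    P,e=tri(us,ut); T=onz("top",ut,.056)
    c=lambda P:(Rz(-.0535).T@(P-[.6124,-.0779,0])).round(4)
    print("tri",c(P),e,"top",c(T),"side",c(onz("side",us,.056)))
```

```text
tri [0.0252 0.0403 0.056 ] 0.5173991643744525 top [0.0229 0.0408 0.056 ] side [0.0277 0.0406 0.056 ]
tri [ 0.0229 -0.04    0.0567] 0.2951749751477568 top [ 0.0218 -0.0397  0.056 ] side [ 0.0247 -0.0391  0.056 ]
```

Call:
{"method": "drive_tool", "body": {
  "series": [
    [[-0.05,-0.01,0.02,-0.054,0.037,0.064,150],[-0.11,-0.02,0.03,-0.108,0.074,0.128,150],[-0.17,-0.03,0.04,-0.161,0.111,0.192,150],[-0.23,-0.04,0.05,-0.215,0.148,0.256,150],[-0.28,-0.05,0.07,-0.269,0.185,0.32,150],[-0.34,-0.06,0.08,-0.323,0.222,0.385,150],[-0.4,-0.07,0.1,-0.377,0.259,0.449,150],[-0.45,-0.08,0.11,-0.43,0.296,0.513,150],[-0.51,-0.09,0.12,-0.484,0.333,0.577,150],[-0.56,-0.1,0.13,-0.538,0.37,0.641,150]]
  ]
}}

```text
time_s: 31.3
tcp_pos: [0.437, -0.1202, 0.1894]
ee_rot: [[-0.051, -0.999, 0.001], [-0.999, 0.051, -0.003], [0.003, -0.001, -1.0]]
wrist_force: [-0.7, -0.1, -0.5]
gripper_width: 0.414
```

Run:
```python
from h import *
s=r.sense(); R=s["ee_rot"]
print(s["time_s"],s["tcp_pos"].round(4),R.round(3).tolist(),s["gripper_width"]*87,s["wrist_force"],s["joints"].round(1))
a=-.0535
Rv=np.column_stack([[np.sin(a),-np.cos(a),0],[-np.cos(a),-np.sin(a),0],[0,0,-1]])
rv=(Ro.from_matrix(Rv)*Ro.from_matrix(R).inv()).as_rotvec()/(np.pi/2); print(rv.round(3))
P=np.array([.6124,-.0779,0])+Rz(a)@handle(2.007); print("bar",P.round(4))
print("to TCP at bar",((P+[0,0,-.0187]-s["tcp_pos"])/.15).round(3))
```

```text
31.3 [ 0.437  -0.1202  0.1894] [[-0.051, -0.999, 0.001], [-0.999, 0.051, -0.003], [0.003, -0.001, -1.0]] 35.991846236999436 [-0.69768105 -0.06974397 -0.46574568] [  5.4   6.8 -25.6   0.2 -57.5  -8.4]
[ 0.002  0.001 -0.002]
bar [ 0.4357 -0.0684  0.044 ]
to TCP at bar [-0.009  0.345 -1.094]
```

The tray's rear corners triangulate to cabinet x ≈ 24 mm, y ≈ ±40 mm and top z ≈ 56 mm. That puts the origin at about (79, 0, 50), which is well placed. Now down to the bar.

Call:
{"method": "drive_tool", "body": {
  "series": [
    [[0,0.06,-0.03,0,0,0,150],[0,0.14,-0.1,0,0,0,150],[0,0.22,-0.2,0,0,0,150],[0,0.29,-0.32,0,0,0,150],[-0.01,0.33,-0.45,0,0,0,150],[-0.01,0.345,-0.58,0,0,0,150],[-0.01,0.345,-0.71,0,0,0,150],[-0.01,0.345,-0.83,0,0,0,150],[-0.01,0.345,-0.93,0,0,0,150],[-0.01,0.345,-1,0,0,0,150]]
  ]
}}

```text
time_s: 32.3
tcp_pos: [0.4347, -0.0687, 0.0373]
ee_rot: [[-0.058, -0.998, 0.0], [-0.998, 0.058, 0.001], [-0.001, -0.0, -1.0]]
wrist_force: [0.1, -1.0, 0.1]
gripper_width: 0.413
```

Call:
{"method": "drive_tool", "body": {
  "series": [
    [[0,0,-0.04,0,0,0,150],[0,0,-0.08,0,0,0,150],[0,0,-0.095,0,0,0,150],[0,0,-0.095,0,0,0,255],[0,0,-0.095,0,0,0,255],[0,0,-0.095,0,0,0,255],[0,0,-0.095,0,0,0,255],[0,0,-0.095,0,0,0,255],[0,0,-0.095,0,0,0,255],[0,0,-0.095,0,0,0,255]]
  ]
}}

```text
time_s: 33.3
tcp_pos: [0.4353, -0.0688, 0.0248]
ee_rot: [[-0.054, -0.999, 0.0], [-0.999, 0.054, -0.0], [0.0, -0.0, -1.0]]
wrist_force: [-3.9, 2.0, 5.2]
gripper_width: 0.124
```

Run:
```python
from h import *
import cv2
s=r.sense()
print(s["time_s"],s["tcp_pos"].round(4),s["gripper_width"]*87,s["wrist_force"],s["joints"].round(1))
im=r.capture("side"); cv2.imwrite("pics/side17.png",cv2.resize(im[160:280,230:390,::-1],None,fx=4,fy=4,interpolation=cv2.INTER_CUBIC))
R=Rz(-.0535)
def tab(ths,base):
    b=handle(base)
    for t in ths: print(round(t,2),(R@(handle(t)-b)/.15).round(2).tolist())
    print()
tab(np.r_[2.0,1.98,np.arange(1.93,1.55,-.055)],2.007)
tab(np.arange(1.5,.84,-.07),1.57); tab(np.arange(.8,.14,-.07),.87)
tab([.11,.07,.04,.02,0,-.02,-.03],.17)
```

```text
33.3 [ 0.4353 -0.0688  0.0248] 10.788275165301838 [-3.90563437  2.04099962  5.1603956 ] [ 12.3  19.9 -38.9   0.  -31.2 -15.4]
2.0 [-0.0, 0.0, 0.01]
1.98 [-0.0, 0.0, 0.03]
1.93 [0.0, -0.0, 0.09]
1.88 [0.01, -0.0, 0.16]
1.82 [0.01, -0.0, 0.22]
1.76 [0.02, -0.0, 0.28]
1.71 [0.04, -0.0, 0.35]
1.66 [0.06, -0.0, 0.41]
1.6 [0.08, -0.0, 0.47]

1.5 [0.04, -0.0, 0.07]
1.43 [0.08, -0.0, 0.15]
1.36 [0.12, -0.01, 0.22]
1.29 [0.17, -0.01, 0.28]
1.22 [0.22, -0.01, 0.34]
1.15 [0.28, -0.02, 0.4]
1.08 [0.35, -0.02, 0.46]
1.01 [0.41, -0.02, 0.51]
0.94 [0.48, -0.03, 0.55]
0.87 [0.55, -0.03, 0.59]

0.8 [0.07, -0.0, 0.03]
0.73 [0.15, -0.01, 0.06]
0.66 [0.23, -0.01, 0.09]
0.59 [0.31, -0.02, 0.11]
0.52 [0.39, -0.02, 0.12]
0.45 [0.48, -0.03, 0.13]
0.38 [0.56, -0.03, 0.13]
0.31 [0.64, -0.03, 0.12]
0.24 [0.72, -0.04, 0.11]
0.17 [0.8, -0.04, 0.09]

0.11 [0.07, -0.0, -0.02]
0.07 [0.11, -0.01, -0.03]
0.04 [0.15, -0.01, -0.04]
0.02 [0.17, -0.01, -0.05]
0 [0.19, -0.01, -0.06]
-0.02 [0.21, -0.01, -0.07]
-0.03 [0.22, -0.01, -0.08]
```

View pics/side17.png

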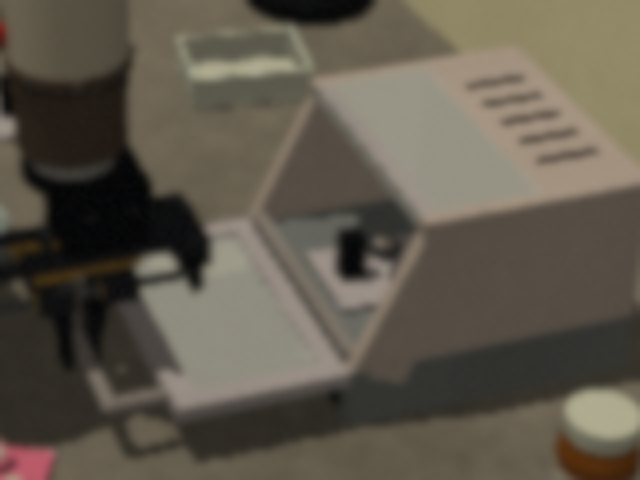

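The bar is pinched (10.8 mm, as before). Side view: tray in the chamber at crop (355,265). Swinging the door up.

Call:
{"method": "drive_tool", "body": {
  "series": [
    [[0,0,0.03,0,0,0,255],[0,0,0.09,0,0,0,255],[0.01,0,0.16,0,0,0,255],[0.01,0,0.22,0,0,0,255],[0.02,0,0.28,0,0,0,255],[0.04,0,0.35,0,0,0,255],[0.06,0,0.41,0,0,0,255],[0.08,0,0.47,0,0,0,255],[0.09,0,0.5,0,0,0,255],[0.09,0,0.5,0,0,0,255]]
  ]
}}

```text
time_s: 34.35
tcp_pos: [0.4485, -0.0694, 0.1005]
ee_rot: [[-0.054, -0.999, -0.001], [-0.999, 0.054, -0.001], [0.001, 0.001, -1.0]]
wrist_force: [-6.5, -2.6, 2.7]
gripper_width: 0.126
```

Call:
{"method": "drive_tool", "body": {
  "series": [
    [[0.04,0,0.07,0,0,0,255],[0.08,0,0.15,0,0,0,255],[0.12,-0.01,0.22,0,0,0,255],[0.17,-0.01,0.28,0,0,0,255],[0.22,-0.01,0.34,0,0,0,255],[0.28,-0.02,0.4,0,0,0,255],[0.35,-0.02,0.46,0,0,0,255],[0.41,-0.02,0.51,0,0,0,255],[0.48,-0.03,0.55,0,0,0,255],[0.55,-0.03,0.59,0,0,0,255]]
  ]
}}

```text
time_s: 35.35
tcp_pos: [0.5292, -0.0738, 0.1916]
ee_rot: [[-0.053, -0.999, -0.004], [-0.999, 0.053, -0.002], [0.002, 0.004, -1.0]]
wrist_force: [-12.5, 0.3, 11.8]
gripper_width: 0.126
```

Run:
```python
from h import *
s=r.sense()
print(s["time_s"],s["tcp_pos"].round(4),s["gripper_width"]*87,s["wrist_force"],s["joints"].round(1))
q=Rz(-.0535).T@(s["tcp_pos"]+[0,0,.0187]-[.6124,-.0779,.05]); print(q.round(4),np.hypot(q[0],q[2]),"th",np.arctan2(-q[0],q[2])+.436-np.arctan2(.006,.177))
```

```text
35.35 [ 0.5292 -0.0738  0.1916] 10.92914878851029 [-12.48083415   0.32031579  11.75678516] [  9.5  14.8 -14.8   0.1 -60.6 -12.6]
[-0.0833 -0.0003  0.1603] 0.18067703653729966 th 0.8812484247816388
```

Forces are a bit radial (about 16 N, because the bar slid roughly 4 mm along the pads), so I'll ease z up by 3–4 mm while continuing.

Call:
{"method": "drive_tool", "body": {
  "series": [
    [[0.06,0,0.05,0,0,0,255],[0.14,-0.01,0.085,0,0,0,255],[0.22,-0.01,0.115,0,0,0,255],[0.3,-0.02,0.135,0,0,0,255],[0.38,-0.02,0.145,0,0,0,255],[0.46,-0.03,0.155,0,0,0,255],[0.54,-0.03,0.155,0,0,0,255],[0.62,-0.03,0.145,0,0,0,255],[0.7,-0.04,0.135,0,0,0,255],[0.78,-0.04,0.115,0,0,0,255]]
  ]
}}

```text
time_s: 36.35
tcp_pos: [0.6512, -0.0803, 0.2087]
ee_rot: [[-0.053, -0.999, 0.007], [-0.999, 0.053, -0.002], [0.002, -0.007, -1.0]]
wrist_force: [-3.4, -3.5, 6.9]
gripper_width: 0.125
```

Run:
```python
from h import *
import cv2
s=r.sense()
print(s["time_s"],s["tcp_pos"].round(4),s["gripper_width"]*87,s["wrist_force"],s["joints"].round(1))
q=Rz(-.0535).T@(s["tcp_pos"]+[0,0,.0187]-[.6124,-.0779,.05]); print(q.round(4),np.hypot(q[0],q[2]),"th",np.arctan2(-q[0],q[2])+.436-np.arctan2(.006,.177))
im=r.capture("side"); cv2.imwrite("pics/side18.png",cv2.resize(im[140:280,260:400,::-1],None,fx=4,fy=4,interpolation=cv2.INTER_CUBIC))
```

```text
36.35 [ 0.6512 -0.0803  0.2087] 10.886453273879459 [-3.4165294  -3.50747137  6.87886463] [  7.2  25.4   3.6   0.2 -67.9 -10.3]
[ 0.0388 -0.0003  0.1774] 0.1815594711538986 th 0.18651775356019165
```

View pics/side18.png

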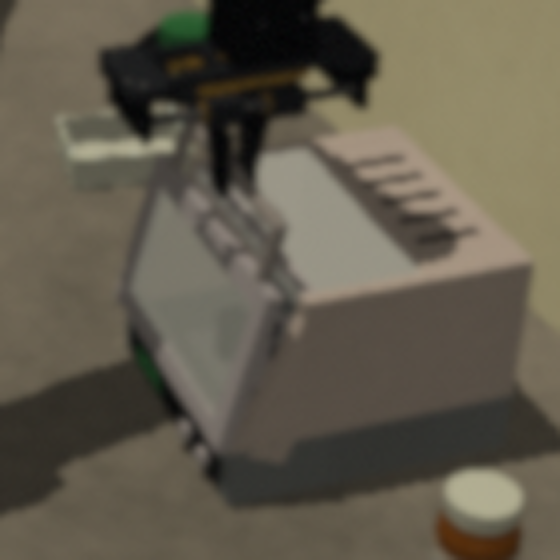

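Call:
{"method": "drive_tool", "body": {
  "series": [
    [[0.03,0,-0.01,0,0,0,255],[0.06,0,-0.015,0,0,0,255],[0.09,0,-0.02,0,0,0,255],[0.12,-0.01,-0.03,0,0,0,255],[0.15,-0.01,-0.04,0,0,0,255],[0.18,-0.01,-0.05,0,0,0,255],[0.2,-0.01,-0.06,0,0,0,255],[0.22,-0.01,-0.065,0,0,0,255],[0.235,-0.01,-0.07,0,0,0,255],[0.235,-0.01,-0.07,0,0,0,255]]
  ]
}}

```text
time_s: 37.4
tcp_pos: [0.6814, -0.0819, 0.1977]
ee_rot: [[-0.054, -0.999, -0.005], [-0.999, 0.054, -0.002], [0.003, 0.005, -1.0]]
wrist_force: [-14.6, -1.9, 14.7]
gripper_width: 0.122
```

Run:
```python
from h import *
import cv2
s=r.sense()
print(s["time_s"],s["tcp_pos"].round(4),s["gripper_width"]*87,s["wrist_force"],s["joint_velocities"].round(1))
q=Rz(-.0535).T@(s["tcp_pos"]+[0,0,.0187]-[.6124,-.0779,.05]); print(q.round(4),np.hypot(q[0],q[2]),"th",np.arctan2(-q[0],q[2])+.436-np.arctan2(.006,.177))
im=r.capture("side"); cv2.imwrite("pics/side19.png",cv2.resize(im[140:280,260:400,::-1],None,fx=4,fy=4,interpolation=cv2.INTER_CUBIC))
```

```text
37.4 [ 0.6814 -0.0819  0.1977] 10.598779637725642 [-14.59146589  -1.9482833   14.67427673] [-0.  -0.2 -0.6 -0.   0.6 -0. ]
[ 0.0691 -0.0003  0.1664] 0.18019212677592045 th 0.00865724722746749
```

View pics/side19.png

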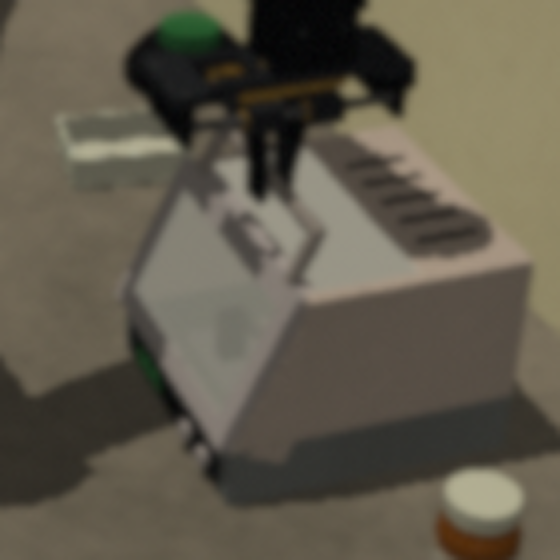

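A 19 N tangential push against the stop, with the estimated angle at about 0.01 rad, means the door is shut. Opening and lifting off.

Call:
{"method": "drive_tool", "body": {
  "series": [
    [[0,0,0,0,0,0,230],[0,0,0,0,0,0,200],[0,0,0,0,0,0,150],[0,0,0,0,0,0,150],[0,0,0,0,0,0,150],[0,0,0.08,0,0,0,150],[0,0,0.2,0,0,0,150],[0,0,0.36,0,0,0,150],[0,0,0.52,0,0,0,150],[0,0,0.66,0,0,0,150]]
  ]
}}

```text
time_s: 38.45
tcp_pos: [0.685, -0.0807, 0.2963]
ee_rot: [[-0.054, -0.999, 0.004], [-0.999, 0.054, -0.0], [-0.0, -0.004, -1.0]]
wrist_force: [1.1, 0.7, 0.0]
gripper_width: 0.412
```

Call:
{"method": "drive_tool", "body": {
  "series": [
    [[0,0.05,0.1,0,0,0,150],[0,0.15,0.2,0,0,0,150],[0,0.3,0.25,0,0,0,150],[0,0.45,0.3,0,0,0,150],[0,0.6,0.3,0,0,0,150],[0,0.75,0.3,0,0,0,150],[0,0.9,0.3,0,0,0,150],[0,1,0.3,0,0,0,150],[0,1,0.3,0,0,0,150],[0,1,0.3,0,0,0,150]]
  ]
}}

```text
time_s: 39.45
tcp_pos: [0.6845, 0.0691, 0.3392]
ee_rot: [[-0.054, -0.999, 0.002], [-0.999, 0.054, -0.0], [0.0, -0.002, -1.0]]
wrist_force: [0.5, -0.8, -0.1]
gripper_width: 0.41
```

Run:
```python
from h import *
import cv2
s=r.sense()
print(s["time_s"],s["tcp_pos"].round(4),s["gripper_width"]*87,s["wrist_force"])
im=r.capture("side"); cv2.imwrite("pics/side20.png",cv2.resize(im[160:270,280:400,::-1],None,fx=5,fy=5,interpolation=cv2.INTER_CUBIC)); cv2.imwrite("pics/side20f.png",im[:,:,::-1])
im=r.capture("top"); cv2.imwrite("pics/top20.png",cv2.resize(im[85:195,255:350,::-1],None,fx=5,fy=5,interpolation=cv2.INTER_CUBIC)); cv2.imwrite("pics/top20f.png",im[:,:,::-1])
for th in (0,.03,.06,.1):
    for y in (-.089,.089):
        P=np.array([.6124,-.0779,0])+Rz(-.0535)@handle(th,y); print(th,y,((proj("side",P)+.5-[280,160])*5).round(0),((proj("top",P)+.5-[255,85])*5).round(0))
```

```text
39.45 [0.6845 0.0691 0.3392] 35.682901319001346 [ 0.46190486 -0.79398941 -0.10796383]
0 -0.089 [[300. 196.]] [[396. 305.]]
0 0.089 [[180.  56.]] [[ 83. 295.]]
0.03 -0.089 [[292. 194.]] [[396. 312.]]
0.03 0.089 [[173.  55.]] [[ 83. 302.]]
0.06 -0.089 [[284. 193.]] [[396. 319.]]
0.06 0.089 [[165.  53.]] [[ 82. 309.]]
0.1 -0.089 [[274. 191.]] [[396. 330.]]
0.1 0.089 [[156.  51.]] [[ 82. 319.]]
```

View pics/side20.png

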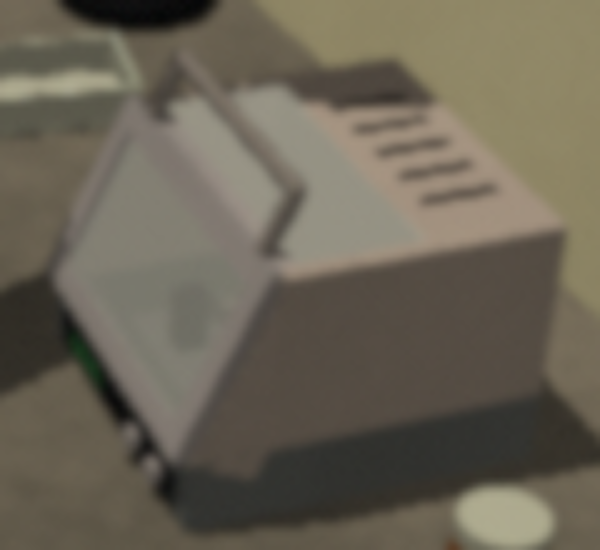

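View pics/top20.png

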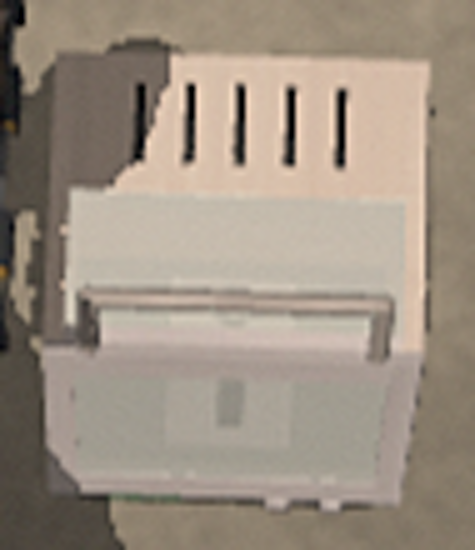

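Door bar ends are at side crop (300,187)/(182,50) and top crop (393,303)/(85,293), against the th=0 prediction of (300,196)/(180,56) and (396,305)/(83,295). So the door is shut, and the tray is visible inside. A quick bystander check, then hand in.

Run:
```python
from h import *
import cv2
for q in ["storage_box","jar","dish","mug","screwdriver","tray"]:
    for d in r.silhouettes("top",q)[:3]:
        ys,xs=np.nonzero(d["pixels"]); print(q,round(d["confidence"],2),len(xs),xs.mean().round(1),ys.mean().round(1))
a=cv2.imread("pics/top0.png").astype(int); b=cv2.imread("pics/top20f.png").astype(int)
for n,(x,y) in {"mug":(450,211),"jar":(377,145),"dish":(225,250),"empty":(171,210),"box":(176,148),"screw":(125,205)}.items():
    A=cv2.cvtColor(a.astype(np.uint8),7)[y-18:y+18,x-18:x+18]; B=cv2.cvtColor(b.astype(np.uint8),7)[y-26:y+26,x-26:x+26]
    m=cv2.minMaxLoc(cv2.matchTemplate(B,A,cv2.TM_CCOEFF_NORMED)); print(n,round(m[1],3),np.array(m[3])-8)
s=r.sense(); print(s["time_s"],s["wrist_force"],np.abs(s["joint_velocities"]).max())
```

```text
storage_box 0.63 853 446.1 212.0
storage_box 0.6 125 188.5 138.9
jar 0.6 388 377.0 146.0
dish 0.59 297 231.6 248.8
mug 0.69 847 445.9 212.2
screwdriver 0.68 183 124.3 211.5
tray 0.7 899 397.3 269.7
tray 0.67 876 330.1 271.8
mug 0.999 [0 0]
jar 0.999 [0 0]
dish 0.362 [1 0]
empty 0.28 [0 0]
box 0.235 [-8  8]
screw 0.998 [0 0]
39.85 [ 0.58218545 -0.38295764  0.4391174 ] 0.14425519679029386
```

Run:
```python
from h import *
import cv2
a=cv2.imread("pics/side0.png",0); b=cv2.imread("pics/side20f.png",0)
for n,(x,y) in {"dish":(219,217),"empty":(241,187),"box":(290,177),"mug":(345,345)}.items():
    m=cv2.minMaxLoc(cv2.matchTemplate(b[y-20:y+20,x-24:x+24],a[y-12:y+12,x-16:x+16],cv2.TM_CCOEFF_NORMED)); print(n,round(m[1],3),np.array(m[3])-8)
print(r.finish_job())
```

```text
dish 0.821 [0 1]
empty 1.0 [0 0]
box 0.996 [0 0]
mug 0.999 [0 0]
the job is handed in; nothing more can be done
None
```

The job is handed in at about 40 s on the robot's clock (limit 72 s), and my last checks agree that the task is met. The system gives no verdict.

**What I did**
- I pinched the door's bar and folded the door down onto its stop.
- I picked up the disc tray by its grip block with the tool tilted 40°. That tilt hit the j5 limit on the way in, and the tool dipped until the tray lightly touched the door.
- I set the tray down on the open door and regripped it at 56°. I then carried it level over the sill, lowered it onto the chamber floor and let go.
- I swung the door back up against its stop, let go and moved the gripper clear.

**Last checks**
- **Tray:** triangulated at about x = 79, y = 0, z = 50 mm in the cabinet's frame, square to its depth with the grip towards the door. I last measured it before shutting the door; afterwards I could still see it upright through the pane.
- **Door:** I pressed it against the stop with about 19 N. The bar's geometry gave an angle of about 0.01 rad, and both camera views fit 0 to within about 0.02 rad.
- **Robot:** the arm stood clear, and the wrist force read under 1 N.
- **Bystanders:** the empty tray, box, mug, jar and screwdriver match their starting pictures with no shift.

**Checks that failed or disagreed**
- **Dish:** it was partly hidden by the arm or its shadow. Its side-view match was weaker (0.82, about 1 pixel off), but it shows no sign of having moved.
- **Top view:** the arm also hid the box and the empty tray there, so I checked those two in the side view only.
- **Shut door:** while closing, the bar slid about 4 mm along the finger pads, raising the radial force to about 16 N before I eased it.

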